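# Take the filter slide out of the fume extractor and rack it

## Task

Take the pin tool from its block, hold the recessed release of the fume extractor's filter slide down with the pin and, still pressing with it, push the slide out of the side of the housing until about half of its length stands out. Put the pin tool back upright in its hole in the block, draw the slide right out, and lower it (do not drop it) on its lower edge, upright and fully down, into a free slot of the slotted rack. Leave the fresh slide in the rack, the solder reel, the flux tin and the side cutters where they are.

Things in the scene. Friction and masses are not known exactly. Their poses are not given: they have to be found in the camera images.
- extractor: Fixed grey bench fume extractor, louvred front, 198 mm high. Origin on the bench under it: x = -72 (front) to +50 mm, y = -66 to +66, z up. Its raked front shoulder (rises 35 deg towards +x) holds the filter slide's head bar, flush. When home the slide's origin is at x = -42, y = +16, z = 70 mm here, same axes. The slide leaves only along +y, through the left side.
- filter_slide: Loose filter slide, 0.2 to 0.3 kg, origin mid lower edge, y along it, z up. Mesh frame 10 mm thick (x), 100 long (y -50..50), z 0..90; flange 38 wide (x), z 90..95; head bar on top. A latch tongue stands 15 mm out of the bar's -y end. Lips of the housing over the flange: it can be lifted only once drawn out over 102 mm. Friction holds it where left; a few N move it.
- slide_bar (a point): Middle of the slide's head bar, 108 mm above the slide's origin; axes of the slide. Bar 28 mm wide (x -14..14), 100 long, from 13 mm below to 17 above this point: back (+x) face upright, front (-x) face upright to this height, then raked 35 deg up to the back. To carry the slide pinch the bar across x where it stands out, fingertips just above the flange (13 mm below this point).
- release_button (a point): Middle of the face of the spring button in the raked face of the head bar (x 3, y -17, z 109 mm on the slide). It lies 9 mm down a bore 14 x 14 mm with a black rim. Its z axis points out along the bore, tilted 35 deg from vertical towards the slide's -x; y is along the slide. The pin must enter along this axis; it pushes the slide by the wall of the bore.
- release (a joint): Travel of the release button down its bore, m: 0 up (locked), 0.007 fully down; spring 1.8 N at 0, 4.2 N fully down. Beyond 0.0045 the latch is free and the slide can be pushed; hold it down all the way. Do not push sideways before it is down: the loaded latch jams.
- rack: Fixed plywood rack, 100 (x) x 184 (y) x 70 mm high, origin on the bench under its middle. Three slots along x, at y = -60, 0 and +60 mm, cut in two notched rails at x = -32 and +32 (14 mm thick): 15 mm wide, flared to 29 mm in the top 12 mm; slot floor (on the rails) at z = 22 mm. The fresh slide stands in the y = +60 slot; the other two are free.
- slot_0 (a point): Middle of the floor of the free slot at rack y = -60 mm; x along the slot. The slide stands here on its lower edge, its y axis along the slot, either way round.
- slot_1 (a point): The same for the free middle slot, rack y = 0.
- fresh_slide: Another slide, just like the first, standing loose in the rack's third slot (y = +60 mm); head top 147 mm above the bench. Leave it.
- tool_block: Fixed wooden block 56 (x) x 66 (y) x 55 mm high, origin on the bench under its middle. A round hole, 17 mm wide, 53 deep, in the middle of its top holds the pin tool (small empty holes elsewhere).
- pin_tool: Loose pin tool, 128 mm long, 70 g, pin down in the block. Origin: tip of the pin; z along the tool to the handle end. Steel pin 7 mm thick, z 0..52; collar 26 mm wide, z 52..58; black eight-sided handle, z 58..128, 16 mm across its flats, which face x and y. In the block the collar rests on the block's top (55 mm), so the tip is 3 mm over the bench.
- solder_reel: Reel of solder, 55 mm wide, 30 high, loose, lying flat. Leave it.
- flux_can: Flat tin, 53 mm wide, 20 high, loose. Leave it.
- cutters: Small side cutters, 48 x 132 x 12 mm, loose, flat on the bench. Leave them.

How it is judged:
On the way, in this order (a step that is already met when the one before it is completed fails the run):
1. the pin tool holds the release down (over 4.5 mm) with the slide still within 10 mm of home (value of joint release above 0.0045 m and contact force between pin_tool and filter_slide above 0.5 N and y of filter_slide in the frame of extractor below 0.026 m), for 0.1 s.
2. the pin tool, still pressing the release, has pushed the slide 38 to 68 mm out of the side (value of joint release above 0.002 m and contact force between pin_tool and filter_slide above 0.3 N and y of filter_slide in the frame of extractor between 0.054 and 0.084 m), for 0.1 s.
At the end, for the whole second after the job is handed in: The slide stands at rest on its lower edge in a free slot (within 25 mm of the slot's middle along it, 8 mm across), fully down (within 5 mm), upright within 8 deg; the pin tool stands at rest in its hole, upright within 7 deg, collar on the block (6 mm) (((x of filter_slide in the frame of slot_0 between -0.025 and 0.025 m and y of filter_slide in the frame of slot_0 between -0.008 and 0.008 m and z of filter_slide in the frame of slot_0 between -0.004 and 0.005 m) or (x of filter_slide in the frame of slot_1 between -0.025 and 0.025 m and y of filter_slide in the frame of slot_1 between -0.008 and 0.008 m and z of filter_slide in the frame of slot_1 between -0.004 and 0.005 m)) and angle between filter_slide's own z axis and vertical below 0.14 rad and angle between the y axis of filter_slide and the x axis of rack, either way round below 0.15 rad and linear speed of each of filter_slide, pin_tool below 0.03 m/s and x of pin_tool in the frame of tool_block between -0.012 and 0.012 m and y of pin_tool in the frame of tool_block between -0.012 and 0.012 m and z of pin_tool in the frame of tool_block between -0.003 and 0.009 m and angle between pin_tool's own z axis and vertical below 0.12 rad); the robot touches nothing.
It fails at once if fresh slide shifted over 20 mm (distance of fresh_slide from where it was at the start of the episode above 0.02 m).
It fails at once if solder reel shifted over 25 mm (distance of solder_reel from where it was at the start of the episode above 0.025 m).
It fails at once if flux tin shifted over 25 mm (distance of flux_can from where it was at the start of the episode above 0.025 m).
It fails at once if side cutters shifted over 25 mm (distance of cutters from where it was at the start of the episode above 0.025 m).
It fails at once if the slide is dropped: over 0.6 m/s with its lower edge under 65 mm (height (world z) of filter_slide below 0.065 m and linear speed of filter_slide above 0.6 m/s).
It also fails if it takes over 64 s, if anything falls off the work surface, if the arm or the gripper's body presses on something with over 40 N, if the wrist force passes 120 N, or if a joint passes its speed limit or range.

## Robot

A 6-joint arm with a two-finger parallel gripper is mounted at the origin on a cart in front of the work surface, level with it; the furniture and walls round the work are solid. World frame = base frame: x ahead of the robot, y to its left, z up, the work surface at z = 0. Lengths are in m, angles in rad, forces in N, time in s.
With the tool pointing down it reaches from about 0.325 to 0.9 m from the base axis. Payload 6.1 kg.
Tool frame: the origin (TCP) lies at the very end of the fingers, on their centre line; the grasp point (between the pads) lies arm.hold_point_z behind it (arm.hold_point_z is the distance from the TCP to the grasp point, in m); z points along the fingers, y is the line along which they close (so a half turn about z gives the same grasp; the last joint's range is limited). The gripper opens to 85 mm and grips with 20 to 120 N. Pads are 22 mm wide; open, the fingers measure 114 mm over their backs; the gripper's body (76 mm by 85 mm) begins 54 mm behind the grasp point. The pads swing forward as they close: fully open they stand 13 mm farther back than shut.
Start: joints at [-1.327, 0.22, 1.526, -0, 1.395, -0.126], TCP at [0.226, -0.583, 0.231] pointing down, gripper open.
Joint ranges: [-2.98, 2.98], [-0.91, 2.08], [0.09, 2.57], [-1.24, 4.39], [0.2, 2.65], [-2.68, 2.68]. Speed limits (rad/s): [2.57, 2.57, 3.01, 3.14, 3.14, 3.14].

## Interface

Orientations are given as a rotation vector (axis times angle).
In Python, from plant import arm gives the robot as it stands.
- The arm moves only by the shell command python3 -m pendant 'ROWS'. ROWS is JSON, a list of rows, each an object of numbers: "fingers": the finger opening in mm, from 0 to 85.4; "tx", "ty", "tz": the shift along the world's x, y, z each as a share of 400 mm, from -1 to 1; "wx", "wy", "wz": the turn, a rotation vector about the world's x, y, z each as a share of 5 degrees, from -1 to 1. A call has 1 to 20 rows; each row shifts and turns the commanded pose from where the row before left it; what a row does not reach is not made up. A row lasts 1/12 s, in which the tool goes at most 41.7 mm and 7.16 degrees, less where a joint would pass 70% of its speed; a pose out of reach is approached as far as the arm can. A call with a number of a shift or a turn outside -1 to 1 is refused whole. A call with a gripper value outside its range is refused whole. The fingers move at their own pace and stop on an object; the grip force is fixed at half the most. Time passes only in rows, so rows that do not move let the fingers close. It gives the time, the measured TCP pose, the force, the opening and the grip force at its end, in the units of the state.
- arm.state(): the state, without advancing time (a new reading comes with each control period).
- arm.grab_frame(name): name is "side" or "top" or "wrist"; returns a dict with "pixels" (384x512x3 uint8, blue, green, red), "intrinsics" (3x3 intrinsics, pixels), "extrinsics" (4x4, takes a point from world to camera coordinates). Camera axes: x right, y down, z forward; pixel columns grow to the right and rows downward; lengths in m; the calibration is good to about 2 mm. A picture is of the moment at which its call begins. There is no depth.
- arm.finish_job(): hands the job in; it is judged then, once.
Trained networks look in a picture, given as the dict that the camera call returned (one of the last four; its "shot" number tells which), for a name from the list of things; names that differ only in an ending like _2 or _b are one class to them, and where a whole thing is asked for, a point or a joint stands for the part that bears it (a point fixed in the world has none). Each returns a list of dicts, best first, with "conf" (0 to 1); they miss things now and then, are a little off and sometimes report something else, mostly with a low value. They report only what shows in the picture. A call takes as long as a camera call.
- arm.look_for(label, picture): "point" ([x, y, z] in m, in world coordinates, good to about 4 mm: the middle of the surface that is visible of it).
- arm.regions_of(label, picture): "pixels" (384x512 bool, what is visible of it).
- arm.spot_point(label, picture): "point" ([x, y, z] in m, in world coordinates, good to about 4 mm: a listed point, or the origin of a listed thing).
The state is a dict: "time_s": time; "qpos": joint angles; "qd": joint speeds; "effort": joint torques, N m; "ee_pos": TCP position; "tcp_rot": TCP orientation; "wrist_force": force on the tool from outside, world axes, zero at the start; "torque": the same for the moment, N m; "opening": finger opening in m; "finger_force": force on a finger pad.
Only numpy, scipy, OpenCV 4.12 (cv2) and the standard library are available. Lean on these libraries where they do the work, as an engineer would, in place of code of your own. Each camera call takes 0.05 s, during which the arm holds its last target. There are 200 camera calls.

## Working session

There is one attempt and no reset: what is moved stays moved. The work goes in short steps, Python scripts to look and compute and a shell command to move; the robot and the scene stay as the last step left them, time stands still between calls to the robot, and variables do not carry over. Pictures are saved under pics/ and viewed, at most 10 in all, crops included, and the job is handed in when it is done.

```bash
mkdir -p pics; ls; python3 - <<'E'
from plant import arm
import cv2,numpy as np
print(arm.hold_point_z, arm.state())
for n in ("top","side"):
    p=arm.grab_frame(n); cv2.imwrite(f"pics/{n}0.png",p["pixels"])
    E=p["extrinsics"];print(n,(-E[:3,:3].T@E[:3,3]).round(3), E[2,:3].round(2))
    for l in ("extractor","filter_slide","slide_bar","release_button","rack","slot_0","slot_1","fresh_slide","tool_block","pin_tool","solder_reel","flux_can","cutters"):
        r=arm.spot_point(l,p); print(l,[(np.round(q["point"],3).tolist(),round(q["conf"],2)) for q in r[:3]])
a=cv2.imread("pics/top0.png");b=cv2.imread("pics/side0.png");cv2.imwrite("pics/both0.png",cv2.resize(np.vstack([a,b]),None,fx=.78,fy=.78))
E
```

```text
pics
0.0187 {'time_s': 0.0, 'qpos': array([-1.32707931e+00,  2.21239914e-01,  1.52761923e+00, -3.18736785e-06,
        1.39467876e+00, -1.26111960e-01]), 'qd': array([-0.00170439,  0.00093251, -0.00079106,  0.000389  , -0.00154045,
       -0.00011986]), 'effort': array([ 2.04175371e-04, -4.96893704e+01, -3.89395416e+01, -3.36941785e-04,
        1.07988887e-02,  2.08719604e-05]), 'ee_pos': array([ 0.22575188, -0.58215822,  0.23018639]), 'tcp_rot': array([-3.08612594e+00, -5.77264879e-01,  1.84378638e-04]), 'wrist_force': array([-0.11543737,  0.29650502, -0.02235364]), 'torque': array([-0.00545585, -0.01095917, -0.02334842]), 'finger_force': 0.0, 'opening': 0.0852916023833019}
top [0.394 0.004 1.217] [ 0.08  0.01 -1.  ]
extractor [([0.542, -0.392, 0.001], 0.76)]
filter_slide [([0.505, -0.364, 0.073], 0.94), ([0.586, -0.234, 0.002], 0.53)]
slide_bar [([0.505, -0.364, 0.179], 0.83)]
release_button []
rack [([0.426, 0.361, 0.0], 0.58)]
slot_0 [([0.42, 0.298, 0.024], 0.67), ([0.43, 0.357, 0.026], 0.57)]
slot_1 [([0.42, 0.298, 0.024], 0.67), ([0.43, 0.357, 0.026], 0.57)]
fresh_slide [([0.42
[... 289 characters left out ...]
751] [ 0.43 -0.83 -0.35]
extractor [([0.542, -0.387, -0.001], 0.72)]
filter_slide [([0.509, -0.362, 0.067], 0.68), ([0.435, 0.424, 0.025], 0.36)]
slide_bar [([0.428, 0.362, 0.001], 0.61), ([0.505, -0.369, 0.178], 0.54), ([0.374, -0.335, 0.002], 0.48)]
release_button []
rack [([0.429, 0.362, -0.003], 0.81)]
slot_0 [([0.429, 0.354, 0.02], 0.75), ([0.424, 0.301, 0.02], 0.62)]
slot_1 [([0.429, 0.354, 0.02], 0.75), ([0.424, 0.301, 0.02], 0.62)]
fresh_slide [([0.436, 0.422, 0.025], 0.9)]
tool_block [([0.39, -0.192, -0.003], 0.85)]
pin_tool [([0.386, -0.195, 0.006], 0.65), ([0.389, -0.194, 0.003], 0.37), ([0.43, 0.355, 0.022], 0.17)]
solder_reel []
flux_can []
cutters [([0.42, 0.148, 0.001], 0.59)]
```

View pics/both0.png

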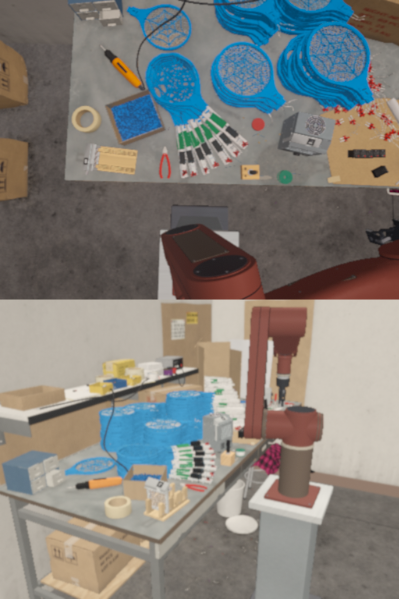

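The top view shows the extractor, at about (306,132), looking slightly yawed. The tool block with the pin is at (250,172), the reel at (285,177), the red tin at (257,125), the cutters at (165,163) and the rack at (110,159). I'll zoom in and estimate the yaws.

```bash
python3 - <<'E'
import cv2,numpy as np
a=cv2.imread("pics/top0.png")
A=cv2.resize(a[130:240,300:440],None,fx=5.5,fy=5.5,interpolation=3)[:590]
B=cv2.resize(a[170:240,100:240],None,fx=5.5,fy=5.5,interpolation=3)
cv2.imwrite("pics/z0.png",cv2.resize(np.vstack([A[:,:770],B]),(560,int(560/770*(A.shape[0]+B.shape[0])))[:2] if 0 else (470,600)))
E
cat > h.py <<'E'
from plant import arm
import cv2,numpy as np
from scipy.spatial.transform import Rotation as R
np.set_printoptions(precision=4,suppress=True)
def px(p,X):
    X=np.atleast_2d(X);E=p["extrinsics"];c=X@E[:3,:3].T+E[:3,3];u=c@p["intrinsics"].T;return u[:,:2]/u[:,2:]
def ray(p,uv,z):
    E=p["extrinsics"];o=-E[:3,:3].T@E[:3,3];d=E[:3,:3].T@np.linalg.inv(p["intrinsics"])@np.array([*uv,1.]);return o+d*(z-o[2])/d[2]
def spots(p,labels):
    for l in labels:
        print(l,[(np.round(q["point"],4).tolist(),round(q["conf"],2)) for q in arm.spot_point(l,p)[:3]])
def st():
    s=arm.state();print(s["time_s"],s["ee_pos"],s["tcp_rot"],s["wrist_force"],s["opening"],s["finger_force"])
E
python3 - <<'E'
from h import *
p=arm.grab_frame("wrist");E=p["extrinsics"];s=arm.state();T=R.from_rotvec(s["tcp_rot"]).as_matrix()
o=-E[:3,:3].T@E[:3,3];print("cam in tcp",T.T@(o-s["ee_pos"]),"\n",E[:3,:3]@T,p["intrinsics"],"\nT",T)
spots(p,["extractor","filter_slide","slide_bar","release_button","pin_tool"])
E
```

```text
cam in tcp [ 0.0708 -0.0011 -0.1436] 
 [[ 0.0004  1.     -0.0012]
 [-0.9609  0.0001 -0.277 ]
 [-0.277   0.0013  0.9609]] [[315.3109   0.     261.4477]
 [  0.     315.3109 185.9562]
 [  0.       0.       1.    ]] 
T [[ 0.9324  0.3614  0.    ]
 [ 0.3614 -0.9324  0.    ]
 [ 0.     -0.     -1.    ]]
extractor []
filter_slide []
slide_bar []
release_button []
pin_tool []
```

View pics/z0.png

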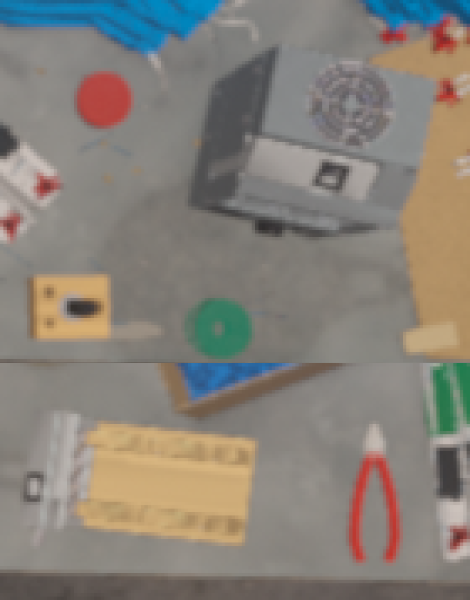

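The zoom shows the extractor's bar running from (250,155) to (378,180), which is a yaw of about -14°, with the dark bore at (330,177). The block, with the pin at (82,307), is nearly square to the axes. The rack's two free slots are to the right of the fresh slide. I'll move the wrist camera over the pin.

```bash
python3 -m pendant '[{"tz":0.05,"wz":-1},{"tz":0.05,"wz":-1,"ty":0.05},{"tx":0.037,"ty":0.085,"tz":0.01,"wz":-1},{"tx":0.037,"ty":0.085,"tz":0.01,"wz":-1},{"tx":0.037,"ty":0.085,"tz":0.01,"wz":-0.25},{"tx":0.037,"ty":0.085,"tz":0.01},{"tx":0.037,"ty":0.085,"tz":0.01},{"tx":0.037,"ty":0.085},{"tx":0.037,"ty":0.085},{"tx":0.037,"ty":0.085},{"tx":0.037,"ty":0.085},{"tx":0.037,"ty":0.085},{"tx":0.037,"ty":0.068},{"ty":0}]'; python3 - <<'E'
from h import *
st()
p=arm.grab_frame("wrist");cv2.imwrite("pics/w1.png",p["pixels"])
spots(p,["tool_block","pin_tool","extractor","filter_slide","slide_bar","release_button","solder_reel"])
for l in("tool_block","pin_tool"):
    r=arm.regions_of(l,p)
    for q in r[:1]:
        c,_=cv2.findContours(q["pixels"].astype(np.uint8),0,2);c=max(c,key=cv2.contourArea);print(l,q["conf"],cv2.minAreaRect(c),cv2.boundingRect(c))
E
```

```text
1.7 [ 0.2259 -0.5827  0.2313] [ 3.088   0.5776 -0.    ] [ 0.1516  0.846  -0.3588] 0.08532169216138759 0.0
tool_block []
pin_tool []
extractor []
filter_slide []
slide_bar []
release_button []
solder_reel []validation failed for argument at $[0]...
```

View pics/w1.png

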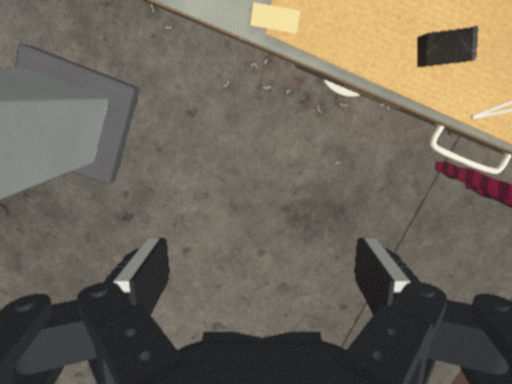

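The call was refused, so the picture shows only the start view: the floor, with fingers at (150,265) and (375,265). The rows probably need every key.

```bash
python3 -m pendant '[{"fingers":85,"tx":0,"ty":0,"tz":0.05,"wx":0,"wy":0,"wz":-1},{"fingers":85,"tx":0,"ty":0.05,"tz":0.05,"wx":0,"wy":0,"wz":-1},{"fingers":85,"tx":0.037,"ty":0.085,"tz":0.01,"wx":0,"wy":0,"wz":-1},{"fingers":85,"tx":0.037,"ty":0.085,"tz":0.01,"wx":0,"wy":0,"wz":-1},{"fingers":85,"tx":0.037,"ty":0.085,"tz":0.01,"wx":0,"wy":0,"wz":-0.25},{"fingers":85,"tx":0.037,"ty":0.085,"tz":0.01,"wx":0,"wy":0,"wz":0},{"fingers":85,"tx":0.037,"ty":0.085,"tz":0.01,"wx":0,"wy":0,"wz":0},{"fingers":85,"tx":0.037,"ty":0.085,"tz":0,"wx":0,"wy":0,"wz":0},{"fingers":85,"tx":0.037,"ty":0.085,"tz":0,"wx":0,"wy":0,"wz":0},{"fingers":85,"tx":0.037,"ty":0.085,"tz":0,"wx":0,"wy":0,"wz":0},{"fingers":85,"tx":0.037,"ty":0.085,"tz":0,"wx":0,"wy":0,"wz":0},{"fingers":85,"tx":0.037,"ty":0.085,"tz":0,"wx":0,"wy":0,"wz":0},{"fingers":85,"tx":0.037,"ty":0.068,"tz":0,"wx":0,"wy":0,"wz":0},{"fingers":85,"tx":0,"ty":0,"tz":0,"wx":0,"wy":0,"wz":0}]'; python3 - <<'E'
from h import *
st()
p=arm.grab_frame("wrist");cv2.imwrite("pics/w2.png",p["pixels"])
spots(p,["tool_block","pin_tool","extractor","filter_slide","slide_bar","release_button","solder_reel"])
for l in("tool_block","pin_tool"):
    r=arm.regions_of(l,p)
    for q in r[:1]:
        c,_=cv2.findContours(q["pixels"].astype(np.uint8),0,2);c=max(c,key=cv2.contourArea);print(l,q["conf"],cv2.minAreaRect(c),cv2.boundingRect(c))
E
```

```text
time_s: 3.37
ee_pos: [0.3905, -0.1912, 0.2917]
tcp_rot: [-3.14, -0.006, -0.003]
wrist_force: [0.3, 0.0, -0.9]
opening: 0.0852
finger_force: 0.0
3.3667 [ 0.3905 -0.1912  0.2917] [-3.1401 -0.0064 -0.0033] [ 0.2998  0.0404 -0.879 ] 0.08515983643791816 0.0
tool_block [([0.3739, -0.3427, -0.0006], 0.39)]
pin_tool [([0.3931, -0.1967, 0.0061], 0.89)]
extractor [([0.5457, -0.3905, 0.0009], 0.71)]
filter_slide []
slide_bar [([0.5054, -0.3656, 0.1766], 0.92)]
release_button []
solder_reel [([0.3754, -0.3422, -0.0003], 0.77)]
tool_block 0.78 ((265.0, 152.0), (50.0, 54.0), 90.0) (238, 127, 55, 51)
pin_tool 0.87 ((265.5, 160.0), (30.0, 21.0), 90.0) (255, 145, 22, 31)
```

View pics/w2.png

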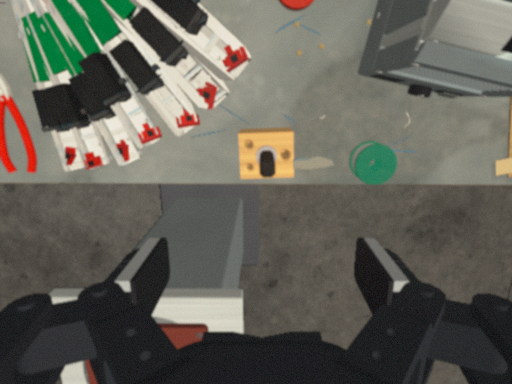

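The wrist view shows the block at (266,154) with the black handle at (267,162), the reel at (373,162) and the extractor at top right. I'll compute the exact pin position from the block's outline.

```bash
python3 - <<'E'
from h import *
p=arm.grab_frame("wrist")
m=arm.regions_of("tool_block",p)[0]["pixels"]|arm.regions_of("pin_tool",p)[0]["pixels"]
ys,xs=np.where(m);b=(xs.min(),xs.max()+1,ys.min(),ys.max()+1);print(b)
for z in(.055,):
  print("block L/R y:",ray(p,(b[0],150),z)[1],ray(p,(b[1],150),z)[1],"top/bottom x",ray(p,(266,b[2]),z)[0],ray(p,(266,b[3]),z)[0])
g=p["pixels"][:,:,:].max(2);k=(g<60);k[:145]=0;k[185:]=0;k[:,:250]=0;k[:,285:]=0
ys,xs=np.where(k);print("black",xs.min(),xs.max(),ys.min(),ys.max())
for y in range(146,182,2): 
  r=xs[ys==y]; print(y,(r.min(),r.max()) if len(r) else None,end=" ")
print()
for X in([.391,-.195,.131],[.391,-.195,.061]): print(px(p,X))
# block mask left/right edges by row -> yaw
M=m.astype(np.uint8);e=[(y,np.where(m[y])[0].min(),np.where(m[y])[0].max()) for y in range(b[2]+4,b[3]-4,5)];print(e)
cv2.imwrite("pics/t.png",cv2.resize(p["pixels"][115:195,220:320],None,fx=6,fy=6,interpolation=2))
E
```

```text
(np.int64(233), np.int64(289), np.int64(124), np.int64(176))
block L/R y: -0.16105790394106684 -0.22901262326320446 top/bottom x 0.42586080614276717 0.36224761433216723
black 255 267 150 172
146 None 148 None 150 (np.int64(257), np.int64(265)) 152 (np.int64(256), np.int64(266)) 154 (np.int64(255), np.int64(266)) 156 (np.int64(255), np.int64(266)) 158 (np.int64(255), np.int64(266)) 160 (np.int64(255), np.int64(266)) 162 (np.int64(255), np.int64(266)) 164 (np.int64(255), np.int64(266)) 166 (np.int64(255), np.int64(266)) 168 (np.int64(255), np.int64(266)) 170 (np.int64(255), np.int64(266)) 172 (np.int64(258), np.int64(263)) 174 None 176 None 178 None 180 None 
[[260.9332 166.7279]]
[[260.9784 153.9845]]
[(128, np.int64(235), np.int64(287)), (133, np.int64(233), np.int64(287)), (138, np.int64(233), np.int64(288)), (143, np.int64(234), np.int64(288)), (148, np.int64(234), np.int64(288)), (153, np.int64(234), np.int64(288)), (158, np.int64(235), np.int64(288)), (163, np.int64(235), np.int64(288)), (168, np.int64(235), np.int64(287))]
```

View pics/t.png

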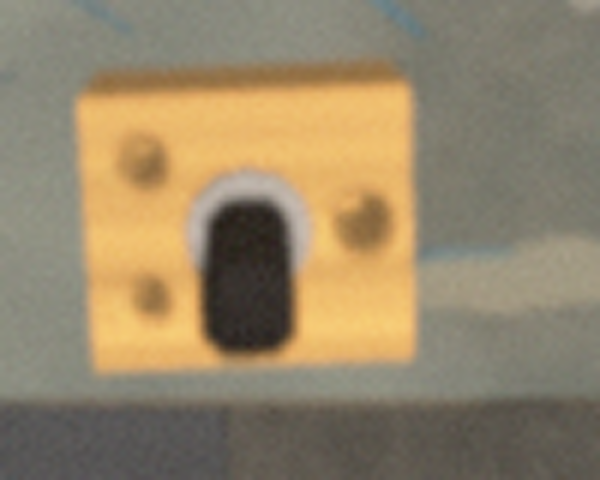

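The crop shows the block's edges rotated about +2.3° and the collar centre at full-image (261,154). That puts the pin at about (0.391, -0.195). Descending to grasp.

```bash
python3 -m pendant '[{"fingers":85,"tx":0,"ty":-0.008,"tz":-0.08,"wx":0,"wy":0,"wz":0.4},{"fingers":85,"tx":0,"ty":0,"tz":-0.09,"wx":0,"wy":0,"wz":0},{"fingers":85,"tx":0,"ty":0,"tz":-0.09,"wx":0,"wy":0,"wz":0},{"fingers":85,"tx":0,"ty":0,"tz":-0.09,"wx":0,"wy":0,"wz":0},{"fingers":85,"tx":0,"ty":0,"tz":-0.09,"wx":0,"wy":0,"wz":0},{"fingers":60,"tx":0,"ty":0,"tz":-0.07,"wx":0,"wy":0,"wz":0},{"fingers":40,"tx":0,"ty":0,"tz":0,"wx":0,"wy":0,"wz":0},{"fingers":30,"tx":0,"ty":0,"tz":0,"wx":0,"wy":0,"wz":0},{"fingers":24,"tx":0,"ty":0,"tz":0,"wx":0,"wy":0,"wz":0}]'; python3 - <<'E'
from h import *
p=arm.grab_frame("wrist");st();cv2.imwrite("pics/w4.png",p["pixels"])
E
```

```text
time_s: 4.77
ee_pos: [0.3897, -0.1996, 0.089]
tcp_rot: [3.14, 0.053, 0.003]
wrist_force: [-1.1, -0.2, 0.9]
opening: 0.0382
finger_force: 0.0
4.8167 [ 0.3903 -0.2     0.0897] [3.1387 0.0531 0.0049] [ 0.5489 -0.4421  1.1227] 0.029842898794730812 0.0
```

View pics/w4.png

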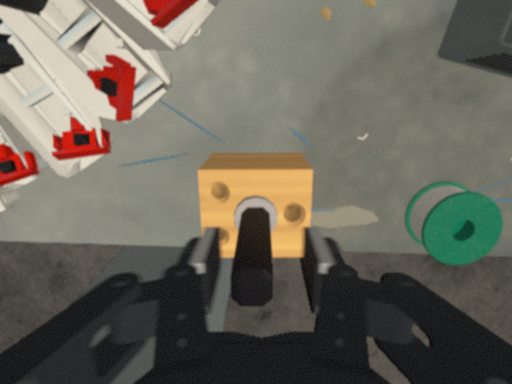

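The handle at (253,250) sits slightly left of the midpoint between the fingers (263). I'll correct by +5 mm in y and -7 mm in z, then close and lift.

```bash
python3 -m pendant '[{"fingers":30,"tx":0.002,"ty":0.012,"tz":-0.018,"wx":0,"wy":0,"wz":0},{"fingers":20,"tx":0,"ty":0,"tz":0,"wx":0,"wy":0,"wz":0},{"fingers":10,"tx":0,"ty":0,"tz":0,"wx":0,"wy":0,"wz":0},{"fingers":5,"tx":0,"ty":0,"tz":0,"wx":0,"wy":0,"wz":0},{"fingers":5,"tx":0,"ty":0,"tz":0,"wx":0,"wy":0,"wz":0},{"fingers":5,"tx":0,"ty":0,"tz":0,"wx":0,"wy":0,"wz":0}]'; python3 - <<'E'
from h import *
st()
E
```

```text
time_s: 5.32
ee_pos: [0.3898, -0.194, 0.0806]
tcp_rot: [3.141, 0.053, 0.001]
wrist_force: [-0.3, 1.6, 3.1]
opening: 0.0152
finger_force: 58.8
5.3167 [ 0.3898 -0.194   0.0806] [3.141  0.0532 0.0009] [-0.285   1.6241  3.1348] 0.015207486966375122 58.82390594109893
```

```bash
python3 -m pendant '[{"fingers":5,"tx":0,"ty":0,"tz":0.05,"wx":0,"wy":0,"wz":0},{"fingers":5,"tx":0,"ty":0,"tz":0.09,"wx":0,"wy":0,"wz":0},{"fingers":5,"tx":0,"ty":0,"tz":0.09,"wx":0,"wy":0,"wz":-1},{"fingers":5,"tx":0,"ty":0,"tz":0.09,"wx":0,"wy":0,"wz":-1},{"fingers":5,"tx":0,"ty":0,"tz":0.08,"wx":0,"wy":0,"wz":-1},{"fingers":5,"tx":0.013,"ty":-0.061,"tz":0.018,"wx":-0.225,"wy":-0.974,"wz":0},{"fingers":5,"tx":0.013,"ty":-0.061,"tz":0.018,"wx":-0.225,"wy":-0.974,"wz":0},{"fingers":5,"tx":0.013,"ty":-0.061,"tz":0.018,"wx":-0.225,"wy":-0.974,"wz":0},{"fingers":5,"tx":0.013,"ty":-0.061,"tz":0.018,"wx":-0.225,"wy":-0.974,"wz":0},{"fingers":5,"tx":0.013,"ty":-0.061,"tz":0.018,"wx":-0.225,"wy":-0.974,"wz":0},{"fingers":5,"tx":0.013,"ty":-0.061,"tz":0.018,"wx":-0.225,"wy":-0.974,"wz":0},{"fingers":5,"tx":0.013,"ty":-0.061,"tz":0.02,"wx":-0.225,"wy":-0.974,"wz":0},{"fingers":5,"tx":0,"ty":0,"tz":0,"wx":0,"wy":0,"wz":0},{"fingers":5,"tx":0,"ty":0,"tz":0,"wx":0,"wy":0,"wz":0}]'; python3 - <<'E'
from h import *
p=arm.grab_frame("wrist");st();s=arm.state();T=R.from_rotvec(s["tcp_rot"]).as_matrix();print(T)
tip=s["ee_pos"]+T[:,2]*.0776;print("tip",tip,px(p,tip))
spots(p,["extractor","filter_slide","slide_bar","release_button","pin_tool"])
np.save("p5.npy",p,allow_pickle=True)
cv2.imwrite("pics/w5.png",p["pixels"])
E
```

```text
time_s: 6.48
ee_pos: [0.4245, -0.3656, 0.2904]
tcp_rot: [2.915, -0.339, 0.916]
wrist_force: [0.8, 0.3, -0.9]
opening: 0.0152
finger_force: 59.1
6.5333 [ 0.4251 -0.3647  0.2906] [ 2.9158 -0.3364  0.9157] [ 0.5954  0.0903 -0.7202] 0.0148754457109377 59.1347399353981
[[ 0.7989 -0.2272  0.5569]
 [-0.1874 -0.9738 -0.1285]
 [ 0.5716 -0.0017 -0.8206]]
tip [ 0.4683 -0.3747  0.2269] [[261.3307 194.8335]]
extractor []
filter_slide []
slide_bar [([0.5069, -0.3663, 0.1785], 0.97)]
release_button [([0.512, -0.3825, 0.1769], 0.65)]
pin_tool [([0.4684, -0.3783, 0.2318], 0.58)]
```

View pics/w5.png

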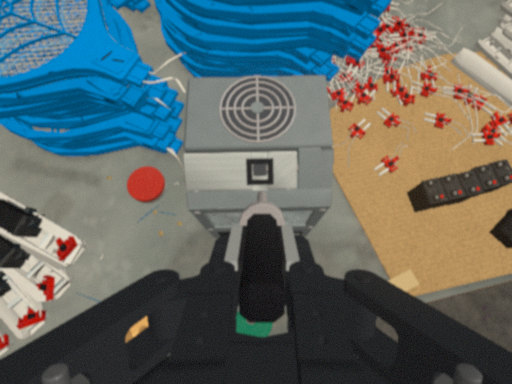

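The wrist view shows the bore's black rim at (260,171), the pin tip near (262,193), and the bar's light raked face from (187,152) to (297,190), tilted about -1.3°. I'll compute the correction from the rim.

```bash
cat >> h.py <<'E'
def rim(p,box=(235,145,285,200),thr=60):
    g=p["pixels"].max(2);x0,y0,x1,y1=box;k=(g[y0:y1,x0:x1]<thr).astype(np.uint8)
    n,l,s,c=cv2.connectedComponentsWithStats(k)
    return [(s[i].tolist(),(c[i]+[x0,y0]).round(1).tolist()) for i in range(1,n) if s[i][4]>20]
E
python3 - <<'E'
from h import *
p=np.load("p5.npy",allow_pickle=True).item()
for t in(50,70,90):print(rim(p,thr=t))
g=cv2.cvtColor(p["pixels"],6)
lsd=cv2.createLineSegmentDetector();L=lsd.detect(g)[0][:,0]
for a in L:
    d=np.hypot(a[2]-a[0],a[3]-a[1]); 
    if d>35 and 180<min(a[0],a[2]) and max(a[0],a[2])<340 and max(a[1],a[3])<215: print(a.round(1),np.degrees(np.arctan2(a[3]-a[1],a[2]-a[0])).round(2))
cv2.imwrite("pics/t2.png",cv2.resize(p["pixels"][140:205,215:305],None,fx=6,fy=6,interpolation=2))
E
```

```text
[([13, 15, 24, 23, 185], [259.9, 170.8])]
[([12, 15, 26, 24, 296], [259.3, 170.7])]
[([12, 14, 26, 25, 501], [259.6, 170.2])]
[296.9 150.4 183.1 152.9] 178.76
[296.4 188.1 296.  151.9] -90.52
[239.4  76.7 193.1  76.4] -179.61
[198.1 188.4 253.1 188.6] 0.28
[189.4 208.6 244.4 207.9] -0.7
[280.6 206.9 328.2 205.5] -1.73
[252.   25.  201.7  17. ] -170.98
[307.   20.8 250.6  24.1] 176.62
[320.6   1.5 233.2   6.2] 176.9
[244.4  28.8 310.7  26.6] -1.93
[185.6 148.3 329.4 144.6] -1.5
[286.9  36.8 248.1  39. ] 176.69
[251.9  52.  209.4  49.8] -177.13
[205.6   8.3 264.4  13.8] 5.36
[247.   38.7 211.7  34.1] -172.65
[265.5  12.6 311.9  10.6] -2.48
[208.1  23.7 243.2  27.6] 6.36
[256.8  43.5 305.7  38.4] -5.86
[224.4  55.5 280.6  55.2] -0.22
[198.   39.5 255.7  43.7] 4.1
[189.4  80.6 185.7 136.9] 93.76
```

View pics/t2.png

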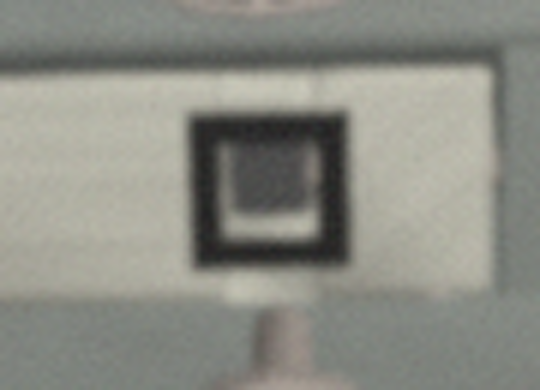

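```bash
python3 - <<'E'
from h import *
p=np.load("p5.npy",allow_pickle=True).item()
psi=np.radians(-11.6);Rz=R.from_euler('z',psi).as_matrix();n=Rz@[-np.sin(np.radians(35)),0,np.cos(np.radians(35))];print("n",n)
r=ray(p,(259.8,171.2),.1864);print("rim",r, "button",r-.009*n)
print("bar from rim", r-.009*n-Rz@[.003,-.017,.001])
s=arm.state();T=R.from_rotvec(s["tcp_rot"]).as_matrix()
# desired
D=np.column_stack([np.cross(-Rz[:,1],-n),-Rz[:,1],-n]);print("turn deg",np.degrees(R.from_matrix(D@T.T).as_rotvec()))
for h in(.020,-.016):
    t=r+h*n+.0776*n;print(h,"tcp",t,"shift share",(t-s["ee_pos"])/.4)
print("axial 36mm share",-n*.036/.4, "y 52mm",Rz[:,1]*.052/.4)
E
```

```text
n [-0.5619  0.1153  0.8192]
rim [ 0.5023 -0.3812  0.1864] button [ 0.5074 -0.3823  0.179 ]
bar from rim [ 0.5079 -0.365   0.178 ]
turn deg [-0.0337 -0.0325  1.3391]
0.02 tcp [ 0.4475 -0.37    0.2663] shift share [ 0.0525 -0.0155 -0.0625]
-0.016 tcp [ 0.4677 -0.3741  0.2369] shift share [ 0.103  -0.0259 -0.1363]
axial 36mm share [ 0.0506 -0.0104 -0.0737] y 52mm [0.0261 0.1273 0.    ]
```

```bash
python3 -m pendant '[{"fingers":5,"tx":0.0175,"ty":-0.005,"tz":-0.021,"wx":0,"wy":0,"wz":0.27},{"fingers":5,"tx":0.0175,"ty":-0.005,"tz":-0.021,"wx":0,"wy":0,"wz":0},{"fingers":5,"tx":0.0175,"ty":-0.005,"tz":-0.021,"wx":0,"wy":0,"wz":0},{"fingers":5,"tx":0,"ty":0,"tz":0,"wx":0,"wy":0,"wz":0},{"fingers":5,"tx":0,"ty":0,"tz":0,"wx":0,"wy":0,"wz":0}]'; python3 - <<'E'
from h import *
p=arm.grab_frame("wrist");s=arm.state();T=R.from_rotvec(s["tcp_rot"]).as_matrix();print(s["ee_pos"],T[:,2])
tip=s["ee_pos"]+T[:,2]*.0776;print("tip",tip,px(p,tip))
for t in(50,70,90):print(rim(p,(220,150,300,215),thr=t))
for q in arm.regions_of("pin_tool",p)[:1]: ys,xs=np.where(q["pixels"]);print(ys.min(),xs[ys<ys.min()+4].mean())
L=cv2.createLineSegmentDetector().detect(cv2.cvtColor(p["pixels"],6))[0][:,0]
for a in L:
    d=abs(a[2]-a[0])
    if d>70 and 170<min(a[0],a[2]) and max(a[0],a[2])<350 and 90<max(a[1],a[3])<215: print(a.round(1),np.degrees(np.arctan((a[3]-a[1])/(a[2]-a[0]))).round(2))
np.save("p6.npy",p,allow_pickle=True)
cv2.imwrite("pics/t3.png",cv2.resize(p["pixels"][145:215,215:305],None,fx=6,fy=6,interpolation=2))
E
```

```text
time_s: 7.2
ee_pos: [0.4472, -0.3698, 0.2652]
tcp_rot: [2.927, -0.299, 0.921]
wrist_force: [-0.3, -1.2, 0.4]
opening: 0.0153
finger_force: 59.1
[ 0.4471 -0.3701  0.2659] [ 0.5613 -0.1146 -0.8196]
tip [ 0.4907 -0.379   0.2023] [[263.3546 194.9938]]
[([30, 24, 22, 26, 138], [255.4, 183.2]), ([48, 25, 9, 25, 90], [274.4, 188.2])]
[([29, 24, 29, 27, 372], [264.0, 185.0])]
[([0, 11, 51, 3, 58], [245.1, 162.1]), ([29, 23, 29, 29, 582], [263.1, 184.6])]
190 261.32
[303.1 164.6 178.1 164. ] 0.24
[180.6 159.1 343.1 159. ] -0.02
```

View pics/t3.png

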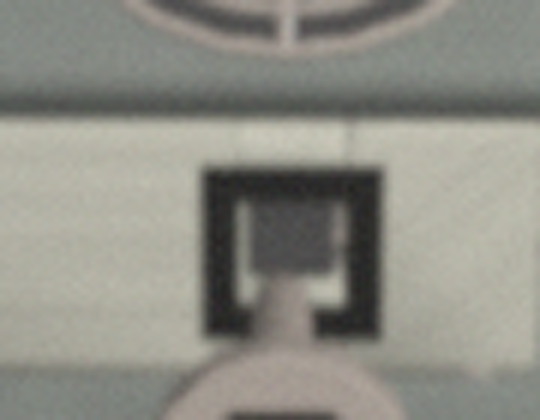

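The crop shows the rim centred at full-image (263.7,187) with the pin tip entering the view at (262.5,190). I'll check that the pin axis points at the rim centre.

```bash
python3 - <<'E'
from h import *
p=np.load("p6.npy",allow_pickle=True).item();s=arm.state();T=R.from_rotvec(s["tcp_rot"]).as_matrix();e=s["ee_pos"]
t=e+T[:,2]*.0776
print("tip far edge",px(p,t+.0035*T[:,0]),"axis at rim",px(p,e+T[:,2]*.0976),"1mm x,y:",px(p,e+T[:,2]*.0976+T[:,0]*.001),px(p,e+T[:,2]*.0976+T[:,1]*.001))
r=ray(p,(263.7,187.1),.1864);print("rim now",r)
E
```

```text
tip far edge [[263.9328 190.1485]] axis at rim [[263.7659 187.0467]] 1mm x,y: [[263.7692 185.8357]] [[265.0263 187.0479]]
rim now [ 0.5019 -0.3817  0.1864]
```

```bash
python3 -m pendant '[{"fingers":5,"tx":0.0126,"ty":-0.004,"tz":-0.0184,"wx":0,"wy":0,"wz":0},{"fingers":5,"tx":0.0126,"ty":-0.0026,"tz":-0.0184,"wx":0,"wy":0,"wz":0},{"fingers":5,"tx":0.0126,"ty":-0.0026,"tz":-0.0184,"wx":0,"wy":0,"wz":0},{"fingers":5,"tx":0,"ty":0,"tz":0,"wx":0,"wy":0,"wz":0},{"fingers":5,"tx":0,"ty":0,"tz":0,"wx":0,"wy":0,"wz":0}]'; python3 - <<'E'
from h import *
s=arm.state();n=np.array([-.5619,.1153,.8192]);r=np.array([.5021,-.3815,.1864])
d=s["ee_pos"]-.0776*n-r;print("depth",d@n,"lateral",d-(d@n)*n,"F along n",s["wrist_force"]@n, s["wrist_force"])
E
```

```text
time_s: 7.72
ee_pos: [0.4621, -0.374, 0.2429]
tcp_rot: [2.926, -0.3, 0.921]
wrist_force: [-0.0, 0.3, -0.7]
opening: 0.015
finger_force: 59.3
depth -0.007939731283266624 lateral [-0.0009 -0.0005 -0.0005] F along n -0.5501419812852758 [-0.0029  0.26   -0.7101]
```

Depth is 8 mm and no contact yet. Next I press on to about 16 mm.

```bash
python3 -m pendant '[{"fingers":5,"tx":0.006,"ty":-0.0012,"tz":-0.0082,"wx":0,"wy":0,"wz":0},{"fingers":5,"tx":0.0055,"ty":-0.0011,"tz":-0.0080,"wx":0,"wy":0,"wz":0},{"fingers":5,"tx":0,"ty":0,"tz":0,"wx":0,"wy":0,"wz":0},{"fingers":5,"tx":0,"ty":0,"tz":0,"wx":0,"wy":0,"wz":0},{"fingers":5,"tx":0,"ty":0,"tz":0,"wx":0,"wy":0,"wz":0}]'; python3 - <<'E'
from h import *
s=arm.state();n=np.array([-.5619,.1153,.8192]);r=np.array([.5021,-.3815,.1864])
d=s["ee_pos"]-.0776*n-r;print("depth",d@n,"lateral",d-(d@n)*n,"F along n",s["wrist_force"]@n, s["wrist_force"])
E
```

```text
time_s: 8.13
ee_pos: [0.4666, -0.3754, 0.2379]
tcp_rot: [2.924, -0.3, 0.922]
wrist_force: [-1.7, 0.5, 2.5]
opening: 0.0152
finger_force: 59.6
depth -0.014784684917232891 lateral [-0.0002 -0.0012  0.0001] F along n 3.0345406829139394 [-1.6771  0.4651  2.4885]
```

```bash
python3 -m pendant '[{"fingers":5,"tx":0.0042,"ty":-0.0008,"tz":-0.006,"wx":0,"wy":0,"wz":0},{"fingers":5,"tx":0,"ty":0,"tz":0,"wx":0,"wy":0,"wz":0},{"fingers":5,"tx":0,"ty":0,"tz":0,"wx":0,"wy":0,"wz":0}]'; python3 - <<'E'
from h import *
s=arm.state();n=np.array([-.5619,.1153,.8192]);r=np.array([.5021,-.3815,.1864])
d=s["ee_pos"]-.0776*n-r;print("depth",d@n,"lateral",d-(d@n)*n,"F along n",s["wrist_force"]@n, s["wrist_force"])
E
```

```text
time_s: 8.38
ee_pos: [0.4683, -0.3762, 0.2367]
tcp_rot: [2.923, -0.298, 0.923]
wrist_force: [-8.5, 4.8, 10.4]
opening: 0.0149
finger_force: 61.0
depth -0.016813608623296377 lateral [ 0.0004 -0.0017  0.0005] F along n 13.861915108060439 [-8.5456  4.809  10.3829]
```

```bash
python3 -m pendant '[{"fingers":5,"tx":-0.001,"ty":0.0002,"tz":0.0014,"wx":0,"wy":0,"wz":0},{"fingers":5,"tx":0.0018,"ty":0.0086,"tz":0,"wx":0,"wy":0,"wz":0},{"fingers":5,"tx":0.0025,"ty":0.0123,"tz":0,"wx":0,"wy":0,"wz":0},{"fingers":5,"tx":0.0025,"ty":0.0123,"tz":0,"wx":0,"wy":0,"wz":0},{"fingers":5,"tx":0.0025,"ty":0.0123,"tz":0,"wx":0,"wy":0,"wz":0},{"fingers":5,"tx":0,"ty":0,"tz":0,"wx":0,"wy":0,"wz":0}]'; python3 - <<'E'
from h import *
s=arm.state();n=np.array([-.5619,.1153,.8192]);r=np.array([.5021,-.3815,.1864]);y=np.array([.2011,.9796,0])
d=s["ee_pos"]-.0776*n-r;print("depth",d@n,"y",d@y,"F along n",s["wrist_force"]@n, "Fy",s["wrist_force"]@y,s["wrist_force"])
p=arm.grab_frame("wrist")
spots(p,["slide_bar","release_button","extractor"])
E
```

```text
time_s: 8.88
ee_pos: [0.472, -0.3582, 0.237]
tcp_rot: [2.921, -0.3, 0.923]
wrist_force: [-4.1, -2.3, 3.7]
opening: 0.0152
finger_force: 59.9
depth -0.016549595411003603 y 0.016813225331191832 F along n 5.061863216015421 Fy -3.0240694919544775 [-4.0544 -2.2547  3.7154]
slide_bar [([0.5088, -0.3526, 0.177], 0.56)]
release_button [([0.5174, -0.3715, 0.1728], 0.83)]
extractor []
```

```bash
python3 -m pendant '[{"fingers":5,"tx":0.0035,"ty":0.0171,"tz":0,"wx":0,"wy":0,"wz":0},{"fingers":5,"tx":0.0035,"ty":0.0171,"tz":0,"wx":0,"wy":0,"wz":0},{"fingers":5,"tx":0.0035,"ty":0.0171,"tz":0,"wx":0,"wy":0,"wz":0},{"fingers":5,"tx":0.0035,"ty":0.0171,"tz":0,"wx":0,"wy":0,"wz":0},{"fingers":5,"tx":0.0035,"ty":0.0171,"tz":0,"wx":0,"wy":0,"wz":0},{"fingers":5,"tx":0.0035,"ty":0.0171,"tz":0,"wx":0,"wy":0,"wz":0},{"fingers":5,"tx":0,"ty":0,"tz":0,"wx":0,"wy":0,"wz":0},{"fingers":5,"tx":0,"ty":0,"tz":0,"wx":0,"wy":0,"wz":0}]'; python3 - <<'E'
from h import *
s=arm.state();n=np.array([-.5619,.1153,.8192]);r=np.array([.5021,-.3815,.1864]);y=np.array([.2011,.9796,0])
d=s["ee_pos"]-.0776*n-r;print("depth",d@n,"y",d@y,"F along n",s["wrist_force"]@n, "Fy",s["wrist_force"]@y,s["wrist_force"])
p=arm.grab_frame("wrist")
spots(p,["slide_bar","release_button","extractor"])
cv2.imwrite("pics/w7.png",p["pixels"])
E
```

```text
time_s: 9.75
ee_pos: [0.4805, -0.3169, 0.237]
tcp_rot: [2.922, -0.299, 0.924]
wrist_force: [-3.9, -1.3, 6.8]
opening: 0.0154
finger_force: 60.1
depth -0.016626462532232482 y 0.058925073137919955 F along n 7.601504298459762 Fy -2.0858275590061184 [-3.9469 -1.319   6.7576]
slide_bar [([0.5202, -0.3104, 0.1758], 0.78), ([0.5822, -0.2328, -0.0027], 0.56)]
release_button [([0.5262, -0.3297, 0.1727], 0.67)]
extractor [([0.5447, -0.3885, 0.0019], 0.61)]
```

View pics/w7.png

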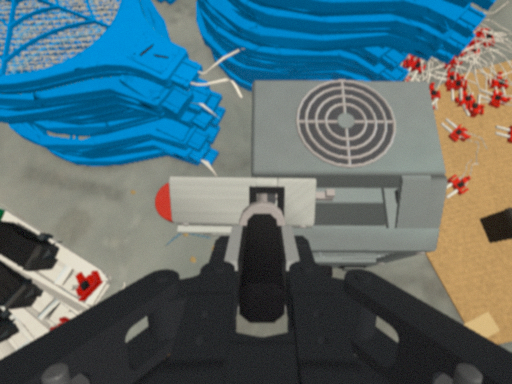

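The slide stands about half out, with its bar spanning (170..315, 200) in the wrist view. Both the forces and the network's bar point give a shift of about 55 mm. I'll withdraw the pin along the bore and return over the block.

```bash
python3 -m pendant '[{"fingers":5,"tx":-0.001,"ty":-0.005,"tz":0,"wx":0,"wy":0,"wz":0},{"fingers":5,"tx":-0.042,"ty":0.0086,"tz":0.0614,"wx":0,"wy":0,"wz":0},{"fingers":5,"tx":-0.042,"ty":0.0086,"tz":0.0614,"wx":0,"wy":0,"wz":0},{"fingers":5,"tx":-0.0204,"ty":0.0414,"tz":-0.0093,"wx":0.2011,"wy":0.9796,"wz":0},{"fingers":5,"tx":-0.0204,"ty":0.0414,"tz":-0.0093,"wx":0.2011,"wy":0.9796,"wz":0},{"fingers":5,"tx":-0.0204,"ty":0.0414,"tz":-0.0093,"wx":0.2011,"wy":0.9796,"wz":0},{"fingers":5,"tx":-0.0204,"ty":0.0414,"tz":-0.0093,"wx":0.2011,"wy":0.9796,"wz":0},{"fingers":5,"tx":-0.0204,"ty":0.0414,"tz":-0.0093,"wx":0.2011,"wy":0.9796,"wz":0},{"fingers":5,"tx":-0.0204,"ty":0.0414,"tz":-0.0093,"wx":0.2011,"wy":0.9796,"wz":0},{"fingers":5,"tx":-0.0204,"ty":0.0414,"tz":-0.0093,"wx":0.2011,"wy":0.9796,"wz":0},{"fingers":5,"tx":0,"ty":0,"tz":0,"wx":0,"wy":0,"wz":1},{"fingers":5,"tx":0,"ty":0,"tz":0,"wx":0,"wy":0,"wz":1},{"fingers":5,"tx":0,"ty":0,"tz":0,"wx":0,"wy":0,"wz":0.72},{"fingers":5,"tx":0,"ty":0,"tz":0,"wx":0,"wy":0,"wz":0},{"fingers":5,"tx":0,"ty":0,"tz":0,"wx":0,"wy":0,"wz":0}]'; python3 - <<'E'
from h import *
p=arm.grab_frame("wrist");s=arm.state();T=R.from_rotvec(s["tcp_rot"]).as_matrix();print(s["ee_pos"],"\n",T)
tip=s["ee_pos"]+T[:,2]*.0776;print("tip",tip,px(p,tip),"hole",px(p,[.391,-.195,.055]))
print("share to grasp pose",(np.array([.3898,-.194,.0806])-s["ee_pos"])/.4)
q=arm.regions_of("pin_tool",p)
if q: ys,xs=np.where(q[0]["pixels"]);print(ys.min(),xs[ys<ys.min()+4].mean())
cv2.imwrite("pics/w8.png",p["pixels"])
E
```

```text
time_s: 11.2
ee_pos: [0.3885, -0.1949, 0.2579]
tcp_rot: [-3.14, -0.05, 0.003]
wrist_force: [0.4, 0.3, -0.9]
opening: 0.0148
finger_force: 59.1
[ 0.3886 -0.1951  0.2581] 
 [[ 0.9995  0.0313 -0.0015]
 [ 0.0313 -0.9995  0.0009]
 [-0.0015 -0.0009 -1.    ]]
tip [ 0.3885 -0.195   0.1805] [[262.9576 194.8376]] hole [[262.5509 158.3109]]
share to grasp pose [ 0.003   0.0027 -0.4437]
190 261.77272727272725
```

```bash
python3 -m pendant '[{"fingers":5,"tx":0.003,"ty":0.0025,"tz":-0.08,"wx":0,"wy":0,"wz":0},{"fingers":5,"tx":0,"ty":0,"tz":-0.09,"wx":0,"wy":0,"wz":0},{"fingers":5,"tx":0,"ty":0,"tz":-0.09,"wx":0,"wy":0,"wz":0},{"fingers":5,"tx":0,"ty":0,"tz":-0.08,"wx":0,"wy":0,"wz":0},{"fingers":5,"tx":0,"ty":0,"tz":-0.06,"wx":0,"wy":0,"wz":0},{"fingers":5,"tx":0,"ty":0,"tz":-0.04,"wx":0,"wy":0,"wz":0},{"fingers":5,"tx":0,"ty":0,"tz":0,"wx":0,"wy":0,"wz":0},{"fingers":5,"tx":0,"ty":0,"tz":0,"wx":0,"wy":0,"wz":0}]'; python3 - <<'E'
from h import *
st()
E
```

```text
time_s: 11.97
ee_pos: [0.3895, -0.1942, 0.0819]
tcp_rot: [-3.14, -0.05, 0.003]
wrist_force: [0.2, -0.2, -0.9]
opening: 0.0149
finger_force: 59.3
11.9667 [ 0.3895 -0.1942  0.0819] [-3.1403 -0.0497  0.0028] [ 0.1837 -0.1684 -0.9391] 0.014887057833726467 59.29571874439716
```

```bash
python3 -m pendant '[{"fingers":5,"tx":0,"ty":0,"tz":-0.002,"wx":0,"wy":0,"wz":0},{"fingers":40,"tx":0,"ty":0,"tz":0,"wx":0,"wy":0,"wz":0},{"fingers":60,"tx":0,"ty":0,"tz":0,"wx":0,"wy":0,"wz":0},{"fingers":70,"tx":0,"ty":0,"tz":0,"wx":0,"wy":0,"wz":0},{"fingers":70,"tx":0,"ty":0,"tz":0.06,"wx":0,"wy":0,"wz":0},{"fingers":70,"tx":0,"ty":0,"tz":0.09,"wx":0,"wy":0,"wz":0},{"fingers":70,"tx":0,"ty":0,"tz":0.09,"wx":0,"wy":0,"wz":0},{"fingers":70,"tx":0,"ty":0,"tz":0.09,"wx":0,"wy":0,"wz":0},{"fingers":70,"tx":0,"ty":0,"tz":0.09,"wx":0,"wy":0,"wz":0},{"fingers":70,"tx":0,"ty":0,"tz":0.08,"wx":0,"wy":0,"wz":0}]'; python3 - <<'E'
from h import *
p=arm.grab_frame("wrist");st();print(arm.state()["qpos"])
spots(p,["pin_tool"]);cv2.imwrite("pics/w9.png",p["pixels"])
g=p["pixels"].max(2);k=(g<60);k[:120]=0;k[190:]=0;k[:,240:285]&=True;k[:,:240]=0;k[:,285:]=0
ys,xs=np.where(k);print("black",xs.min(),xs.max(),ys.min(),ys.max(),"pred",px(p,[[.391,-.195,.131],[.391,-.195,.061]]))
E
```

```text
time_s: 12.8
ee_pos: [0.3902, -0.1946, 0.285]
tcp_rot: [3.139, 0.052, 0.003]
wrist_force: [0.2, -0.4, -0.0]
opening: 0.07
finger_force: 0.0
12.85 [ 0.3926 -0.1963  0.2919] [3.1329 0.0519 0.0152] [ 2.3016 -0.7329  5.3864] 0.06998228865530358 0.0
[-0.6433 -0.2874  1.9089 -0.0005  1.5075  0.8944]
pin_tool [([0.3924, -0.1983, 0.0063], 0.69)]
black 256 268 154 176 pred [[262.379  170.3707]
 [262.03   156.9005]]
```

```bash
python3 -m pendant '[{"fingers":70,"tx":0.0208,"ty":-0.0155,"tz":0.002,"wx":0,"wy":0,"wz":1},{"fingers":70,"tx":0.0208,"ty":-0.0155,"tz":0.002,"wx":0,"wy":0,"wz":1},{"fingers":70,"tx":0.0208,"ty":-0.0155,"tz":0.002,"wx":0,"wy":0,"wz":1},{"fingers":70,"tx":0.0208,"ty":-0.0155,"tz":0.002,"wx":0,"wy":0,"wz":1},{"fingers":70,"tx":0.0208,"ty":-0.0155,"tz":0.002,"wx":0,"wy":0,"wz":1},{"fingers":70,"tx":0.0208,"ty":-0.0155,"tz":0.002,"wx":0,"wy":0,"wz":1},{"fingers":70,"tx":0.0208,"ty":-0.0155,"tz":0.002,"wx":0,"wy":0,"wz":1},{"fingers":70,"tx":0.0208,"ty":-0.0155,"tz":0.002,"wx":0,"wy":0,"wz":1},{"fingers":70,"tx":0.0208,"ty":-0.0155,"tz":0.002,"wx":0,"wy":0,"wz":1},{"fingers":70,"tx":0.0208,"ty":-0.0155,"tz":0.002,"wx":0,"wy":0,"wz":1},{"fingers":70,"tx":0.0208,"ty":-0.0155,"tz":0.002,"wx":0,"wy":0,"wz":1},{"fingers":70,"tx":0.0208,"ty":-0.0155,"tz":0.002,"wx":0,"wy":0,"wz":1},{"fingers":70,"tx":0.0208,"ty":-0.0155,"tz":0.002,"wx":0,"wy":0,"wz":1},{"fingers":70,"tx":0.0208,"ty":-0.0155,"tz":0.002,"wx":0,"wy":0,"wz":1},{"fingers":70,"tx":0.0208,"ty":-0.0155,"tz":0.002,"wx":0,"wy":0,"wz":1},{"fingers":70,"tx":0.0208,"ty":-0.0155,"tz":0.002,"wx":0,"wy":0,"wz":0.3},{"fingers":70,"tx":0,"ty":0,"tz":0,"wx":0,"wy":0,"wz":0},{"fingers":70,"tx":0,"ty":0,"tz":0,"wx":0,"wy":0,"wz":0}]'; python3 - <<'E'
from h import *
p=arm.grab_frame("wrist");s=arm.state();T=R.from_rotvec(s["tcp_rot"]).as_matrix();print(s["ee_pos"],"\n",T,s["qpos"])
spots(p,["slide_bar","release_button","extractor","filter_slide"])
np.save("p10.npy",p,allow_pickle=True);cv2.imwrite("pics/w10.png",p["pixels"])
L=cv2.createLineSegmentDetector().detect(cv2.cvtColor(p["pixels"],6))[0][:,0]
for a in L:
    if np.hypot(a[2]-a[0],a[3]-a[1])>40 and 100<a[0]<420 and a[1]<300: print(a.round(1))
E
```

```text
time_s: 14.4
ee_pos: [0.523, -0.2936, 0.294]
tcp_rot: [-2.435, -1.984, 0.0]
wrist_force: [-0.3, 0.2, -0.0]
opening: 0.07
finger_force: 0.0
[ 0.5228 -0.2934  0.2942] 
 [[ 0.2023  0.9793 -0.0005]
 [ 0.9793 -0.2023  0.0004]
 [ 0.0003 -0.0005 -1.    ]] [-0.6429  0.1266  1.5156  0.      1.5    -0.4393]
slide_bar [([0.5173, -0.3111, 0.1786], 0.65)]
release_button [([0.5222, -0.3285, 0.1824], 0.45)]
extractor []
filter_slide [([0.5164, -0.3112, 0.0683], 0.7)]
[247.1 238.1 246.1 141.9]
[275.7 294.3 278.1 206.8]
[186.3 234.4 187.7 274.4]
[282.4 203.1 285.1 144.3]
[165.6 118.5 146.3  59.6]
[120.6 127.3 133.5 165.9]
[342.9 233.2 364.8 270.4]
[158.  270.  179.7 233.3]
[216.2  57.8 244.3   0.6]
[144.7  60.5 105.4  71.1]
[351.2  75.7 342.9   0.5]
[403.1 228.1 408.7 183.2]
[203.6   0.3 186.9  42.4]
[124.3 128.9 164.3 118.9]
[336.1 113.3 350.4  74.7]
[395.1  55.4 368.7 109.7]
[129.4 273.4 155.2 241.5]
[281.1 273.1 279.4 318.2]
[409.8  54.2 403.4   0.3]
[357.1  66.9 352.6   0.6]
[281.9 219.4 280.5 271.9]
[390.4   0.6 393.8  55.5]
[359.    0.5 367.8  68.2]
[384.6  53.1 378.6   6.8]
[381.4  69.5 368.3   0.6]
[412.5  86.5 391.  124.6]
[326.8 167.  360.1 202.4]
[347.9  19.2 354.1  66.9]
[366.9  67.3 352.7 105.5]
[370.6 217.7 283.1 217.2]
[285.6 205.6 359.4 206.2]
[161.8  65.6 177.  114.3]
[356.9 202.8 285.6 202.4]
[277.6 149.3 274.2 213.1]
```

View pics/w10.png

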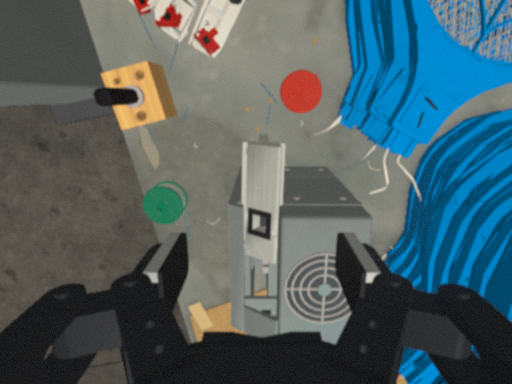

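The view shows the slide's bar from (247,142) to (284,142) at its free end, the bore at (260,223), and the pin standing in the block at (125,97). I'll compute the bar's centre line and free end.

```bash
python3 - <<'E'
from h import *
p=np.load("p10.npy",allow_pickle=True).item()
psi=np.radians(-11.6);Rz=R.from_euler('z',psi).as_matrix();ex,ey=Rz[:,0],Rz[:,1];e0=np.array([.5454,-.3896,0])
f=lambda uv,z:(Rz.T@(ray(p,uv,z)-e0)).round(4)
print("front edge",f((246.1,141.9),.178),f((246.6,190),.178)); print("back edge",f((285.1,144.3),.195),f((283,190),.195))
print("rim",f((260,223),.1864))
t=e0+Rz@[-.042,.092,0];s=arm.state();print((t-s["ee_pos"])/.4)
E
```

```text
front edge [-0.0539  0.1237  0.178 ] [-0.054   0.0823  0.178 ]
back edge [-0.023   0.1242  0.195 ] [-0.0239  0.0874  0.195 ]
rim [-0.0425  0.0552  0.1864]
[-0.0003  0.0059 -0.737 ]
```

```bash
python3 -m pendant '[{"fingers":55,"tx":0.0046,"ty":0.003,"tz":-0.06,"wx":0,"wy":0,"wz":0},{"fingers":55,"tx":0,"ty":0,"tz":-0.08,"wx":0,"wy":0,"wz":0},{"fingers":55,"tx":0,"ty":0,"tz":-0.08,"wx":0,"wy":0,"wz":0},{"fingers":55,"tx":0,"ty":0,"tz":-0.06,"wx":0,"wy":0,"wz":0},{"fingers":55,"tx":0,"ty":0,"tz":-0.036,"wx":0,"wy":0,"wz":0},{"fingers":45,"tx":0,"ty":0,"tz":0,"wx":0,"wy":0,"wz":0},{"fingers":40,"tx":0,"ty":0,"tz":0,"wx":0,"wy":0,"wz":0}]'; python3 - <<'E'
from h import *
p=arm.grab_frame("wrist");st();print(arm.state()["torque"])
cv2.imwrite("pics/w11.png",p["pixels"])
E
```

```text
time_s: 15.23
ee_pos: [0.5245, -0.2921, 0.1679]
tcp_rot: [-2.434, -1.985, 0.0]
wrist_force: [-0.2, 0.7, 0.5]
opening: 0.0398
finger_force: 0.0
15.2833 [ 0.5254 -0.2927  0.1695] [2.4334 1.9844 0.0007] [0.3527 0.6582 0.3002] 0.04026456877518856 0.0
[ 0.047  -0.036  -0.0043]
```

Now I close on the bar.

```bash
python3 -m pendant '[{"fingers":33,"tx":0,"ty":0,"tz":0,"wx":0,"wy":0,"wz":0},{"fingers":28,"tx":0,"ty":0,"tz":0,"wx":0,"wy":0,"wz":0},{"fingers":20,"tx":0,"ty":0,"tz":0,"wx":0,"wy":0,"wz":0},{"fingers":15,"tx":0,"ty":0,"tz":0,"wx":0,"wy":0,"wz":0},{"fingers":15,"tx":0,"ty":0,"tz":0,"wx":0,"wy":0,"wz":0}]'; python3 - <<'E'
from h import *
p=arm.grab_frame("wrist");st();print(arm.state()["torque"])
cv2.imwrite("pics/w12.png",p["pixels"])
E
```

```text
time_s: 15.7
ee_pos: [0.5257, -0.2931, 0.1709]
tcp_rot: [2.432, 1.984, 0.001]
wrist_force: [-2.0, 1.6, 5.7]
opening: 0.0262
finger_force: 57.6
15.75 [ 0.5257 -0.2931  0.1709] [2.432  1.9836 0.0006] [-0.9874  1.9594  5.3696] 0.026404823505016835 57.60827886639163
[ 0.1378  0.872  -0.07  ]
```

View pics/w12.png

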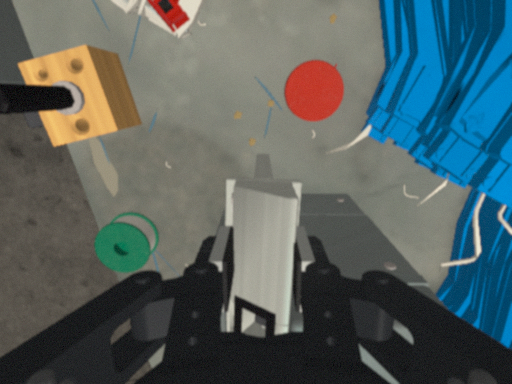

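The wrist view shows the bar pinched between the pads, from (235,195) to (298,325). I've now viewed more pictures than the allowed 10 (12 by my count), so from here I'll use numbers only. Next I draw the slide out.

```bash
python3 -m pendant '[{"fingers":15,"tx":0,"ty":0,"tz":0.005,"wx":0,"wy":0,"wz":0},{"fingers":15,"tx":0.003,"ty":0.0147,"tz":0,"wx":0,"wy":0,"wz":0},{"fingers":15,"tx":0.005,"ty":0.0245,"tz":0,"wx":0,"wy":0,"wz":0},{"fingers":15,"tx":0.005,"ty":0.0245,"tz":0,"wx":0,"wy":0,"wz":0},{"fingers":15,"tx":0,"ty":0,"tz":0,"wx":0,"wy":0,"wz":0}]'; python3 - <<'E'
from h import *
p=arm.grab_frame("wrist");st();print(arm.state()["torque"])
spots(p,["slide_bar","filter_slide","release_button"])
E
```

```text
time_s: 16.17
ee_pos: [0.5309, -0.2646, 0.1704]
tcp_rot: [-2.433, -1.987, -0.002]
wrist_force: [0.2, 0.9, 0.2]
opening: 0.0261
finger_force: 58.2
16.2167 [ 0.5308 -0.2653  0.1704] [2.4326 1.9877 0.0016] [0.8428 2.0308 0.0068] 0.02652217879936708 58.15337557112798
[0.0829 0.0228 0.0085]
slide_bar [([0.5262, -0.281, 0.1749], 0.79)]
filter_slide [([0.5261, -0.285, 0.069], 0.78)]
release_button [([0.5287, -0.3014, 0.1754], 0.44)]
```

```bash
python3 -m pendant '[{"fingers":15,"tx":0.005,"ty":0.0245,"tz":0,"wx":0,"wy":0,"wz":0},{"fingers":15,"tx":0.005,"ty":0.0245,"tz":0,"wx":0,"wy":0,"wz":0},{"fingers":15,"tx":0.005,"ty":0.0245,"tz":0,"wx":0,"wy":0,"wz":0},{"fingers":15,"tx":0.005,"ty":0.0245,"tz":0,"wx":0,"wy":0,"wz":0},{"fingers":15,"tx":0.005,"ty":0.0245,"tz":0,"wx":0,"wy":0,"wz":0},{"fingers":15,"tx":0.005,"ty":0.0245,"tz":0,"wx":0,"wy":0,"wz":0},{"fingers":15,"tx":0,"ty":0,"tz":0,"wx":0,"wy":0,"wz":0},{"fingers":15,"tx":0,"ty":0,"tz":0,"wx":0,"wy":0,"wz":0}]'; python3 - <<'E'
from h import *
p=arm.grab_frame("wrist");st();print(arm.state()["torque"])
spots(p,["slide_bar","filter_slide","release_button"])
E
```

```text
time_s: 17.03
ee_pos: [0.5424, -0.2075, 0.1704]
tcp_rot: [2.433, 1.987, -0.0]
wrist_force: [0.4, -0.2, -2.2]
opening: 0.0262
finger_force: 58.2
17.0833 [ 0.5423 -0.208   0.1704] [ 2.433   1.9861 -0.0001] [-0.8697 -0.5365 -2.2929] 0.026522174162605095 58.171832576044835
[0.0194 0.0148 0.0255]
slide_bar [([0.5373, -0.2254, 0.1747], 0.95)]
filter_slide [([0.5364, -0.2285, 0.0704], 0.61)]
release_button [([0.5395, -0.2438, 0.1776], 0.52)]
```

```bash
python3 -m pendant '[{"fingers":15,"tx":0,"ty":0,"tz":0.05,"wx":0,"wy":0,"wz":0},{"fingers":15,"tx":0,"ty":0,"tz":0.09,"wx":0,"wy":0,"wz":0},{"fingers":15,"tx":0,"ty":0,"tz":0.09,"wx":0,"wy":0,"wz":0},{"fingers":15,"tx":-0.05,"ty":0,"tz":0.08,"wx":0,"wy":0,"wz":0},{"fingers":15,"tx":-0.05,"ty":0,"tz":0.08,"wx":0,"wy":0,"wz":0},{"fingers":15,"tx":-0.05,"ty":0.02,"tz":0.04,"wx":0,"wy":0,"wz":-0.5},{"fingers":15,"tx":-0.05,"ty":0.04,"tz":0,"wx":0,"wy":0,"wz":-1},{"fingers":15,"tx":-0.05,"ty":0.06,"tz":0,"wx":0,"wy":0,"wz":-1},{"fingers":15,"tx":0,"ty":0.06,"tz":0,"wx":0,"wy":0,"wz":-1},{"fingers":15,"tx":0,"ty":0.06,"tz":0,"wx":0,"wy":0,"wz":-1},{"fingers":15,"tx":0,"ty":0.06,"tz":0,"wx":0,"wy":0,"wz":-1},{"fingers":15,"tx":0,"ty":0.06,"tz":0,"wx":0,"wy":0,"wz":-1},{"fingers":15,"tx":0,"ty":0,"tz":0,"wx":0,"wy":0,"wz":0}]'; python3 - <<'E'
from h import *
st();print(arm.state()["qpos"],arm.state()["torque"])
E
```

```text
time_s: 18.32
ee_pos: [0.4421, -0.0614, 0.3428]
tcp_rot: [-2.894, -1.221, -0.003]
wrist_force: [1.0, 1.0, -3.1]
opening: 0.0261
finger_force: 59.7
18.3167 [ 0.4421 -0.0614  0.3428] [-2.8938 -1.2213 -0.0027] [ 0.9825  1.0317 -3.1112] 0.02612651652033903 59.6638273447752
[-0.3162 -0.2716  1.8031  0.0016  1.6091  0.456 ] [ 0.0281 -0.0251  0.022 ]
```

```bash
python3 -m pendant '[{"fingers":15,"tx":0,"ty":0.055,"tz":0,"wx":0,"wy":0,"wz":-1},{"fingers":15,"tx":0,"ty":0.055,"tz":0,"wx":0,"wy":0,"wz":-1},{"fingers":15,"tx":0,"ty":0.055,"tz":0,"wx":0,"wy":0,"wz":-1},{"fingers":15,"tx":0,"ty":0.055,"tz":0,"wx":0,"wy":0,"wz":-1},{"fingers":15,"tx":0,"ty":0.055,"tz":0,"wx":0,"wy":0,"wz":-1},{"fingers":15,"tx":0,"ty":0.055,"tz":0,"wx":0,"wy":0,"wz":-1},{"fingers":15,"tx":0,"ty":0.055,"tz":0,"wx":0,"wy":0,"wz":-1},{"fingers":15,"tx":0,"ty":0.055,"tz":0,"wx":0,"wy":0,"wz":-1},{"fingers":15,"tx":0,"ty":0.055,"tz":0,"wx":0,"wy":0,"wz":-1},{"fingers":15,"tx":0,"ty":0.055,"tz":0,"wx":0,"wy":0,"wz":-1},{"fingers":15,"tx":0,"ty":0,"tz":0,"wx":0,"wy":0,"wz":-0.15},{"fingers":15,"tx":0,"ty":0,"tz":0,"wx":0,"wy":0,"wz":0},{"fingers":15,"tx":0,"ty":0,"tz":0,"wx":0,"wy":0,"wz":0}]'; python3 - <<'E'
from h import *
p=arm.grab_frame("wrist");s=arm.state();T=R.from_rotvec(s["tcp_rot"]).as_matrix();print(s["ee_pos"],"\n",T[:,:2].T,s["qpos"])
spots(p,["rack","slot_0","slot_1","fresh_slide","slide_bar","filter_slide"])
np.save("p13.npy",p,allow_pickle=True)
for l in ("rack","fresh_slide"):
  for q in arm.regions_of(l,p)[:2]:
    c,_=cv2.findContours(q["pixels"].astype(np.uint8),0,2);c=max(c,key=cv2.contourArea);print(l,round(q["conf"],2),cv2.minAreaRect(c),cv2.boundingRect(c))
L=cv2.createLineSegmentDetector().detect(cv2.cvtColor(p["pixels"],6))[0][:,0]
for a in L:
    if np.hypot(a[2]-a[0],a[3]-a[1])>25 and max(a[0],a[2])<230 and a[1]<330: print(a.round(1),np.degrees(np.arctan2(a[3]-a[1],a[2]-a[0])).round(1))
p=arm.grab_frame("top");spots(p,["rack","slot_0","fresh_slide","slide_bar","filter_slide"])
E
```

```text
time_s: 19.4
ee_pos: [0.4425, 0.1549, 0.3423]
tcp_rot: [3.138, -0.13, -0.0]
wrist_force: [0.1, -0.4, -2.1]
opening: 0.0259
finger_force: 59.9
[0.4425 0.1547 0.3423] 
 [[ 0.9965 -0.0839 -0.0002]
 [-0.0839 -0.9965  0.0012]] [ 0.1688 -0.212   1.7552 -0.0011  1.5989  1.8235]
rack [([0.4289, 0.3584, 0.0029], 0.9)]
slot_0 [([0.4251, 0.2985, 0.0197], 0.9), ([0.4284, 0.3612, 0.0228], 0.81)]
slot_1 [([0.4251, 0.2985, 0.0197], 0.9), ([0.4284, 0.3612, 0.0228], 0.81)]
fresh_slide [([0.4358, 0.4229, 0.0216], 0.75), ([0.4227, 0.1566, 0.3491], 0.31)]
slide_bar [([0.4235, 0.1594, 0.3498], 0.79), ([0.4194, 0.1537, 0.2399], 0.47)]
filter_slide [([0.4171, 0.1562, 0.2407], 0.65)]
rack 0.68 ((131.99998474121094, 164.99996948242188), (119.99998474121094, 69.99998474121094), -0.0) (72, 130, 121, 71)
fresh_slide 0.78 ((58.5, 185.0), (100.2386245727539, 68.37894439697266), 80.7538833618164) (18, 131, 75, 107)
[ 28.6 146.6  39.  203.4] 79.6
[225.  181.9 225.5 226.9] 89.4
[ 60.4 221.1 222.  208.1] -4.6
[116.8 179.  188.1 180.1] 0.9
[222.7 259.6 229.8 228.2] -77.1
[216.9 235.2 208.5 259.9] 108.7
[30.4 17.7  0.2  8.3] -162.7
[ 85.6 137.9 186.9 138.6] 0.4
[155.6 189.8 125.6 191. ] 177.8
[108.2 143.2  74.4 144.2] 178.3
[  0.5 150.7  22.7 222.9] 72.9
[153.2 143.6 119.4 145.2] 177.4
[188.1 131.2 154.4 130.9] -179.4
[21.9 28.1 39.4 55.6] 57.5
[192.  193.2 188.8 132. ] -92.9
[110.7 131.4  66.8 129.4] -177.4
[ 67.3 217.2  53.9 140.9] -100.0
[ 89.4 181.9  85.2 155.5] -99.0
[ 47.6 227.   32.1 146.8] -101.0
[44.5 83.2 50.8 58.2] -76.0
[209.4  76.5 183.3  73.1] -172.8
[119.5 111.8  89.2  62. ] -121.3
[78.9 49.7 47.6  1. ] -122.7
rack [([0.4274, 0.3604, 0.0022], 0.81)]
slot_0 [([0.4252, 0.3579, 0.024], 0.96), ([0.4226, 0.2975, 0.0204], 0.54)]
fresh_slide []
slide_bar []
filter_slide []
```

```bash
python3 - <<'E'
from h import *
p=np.load("p13.npy",allow_pickle=True).item()
Rz=R.from_euler('z',np.radians(-5.4)).as_matrix()
print("right edge top",[ray(p,u,.07) for u in((192,193.2),(188.8,132))])
a=ray(p,(190.4,162),.07); b=[ray(p,(150,v),.07) for v in(131,200.5)];print("far/near",b)
L=cv2.createLineSegmentDetector().detect(cv2.cvtColor(p["pixels"],6))[0][:,0]
for l in L:
    if np.hypot(l[2]-l[0],l[3]-l[1])>8 and 66<min(l[0],l[2]) and max(l[0],l[2])<196 and 125<min(l[1],l[3])<210: print(l.round(1))
for l in L:
    if np.hypot(l[2]-l[0],l[3]-l[1])>20 and 215<min(l[0],l[2]) and max(l[0],l[2])<310: print("bar",l.round(1))
T=[.4232,.299];print("pred slot0 flare edges px at z=.07 far/near rail:",[px(p,np.array([*T,.07])+Rz@[x,y,0]).round(1).tolist() for x in(.032,-.032) for y in(-.032,-.0145,.0145)])
E
```

```text
right edge top [array([0.3909, 0.2558, 0.07  ]), array([0.4743, 0.248 , 0.07  ])]
far/near [array([0.4798, 0.2983, 0.07  ]), array([0.3852, 0.3155, 0.07  ])]
[116.8 179.  188.1 180.1]
[ 85.6 137.9 186.9 138.6]
[ 91.7 180.1 115.7 179.2]
[155.6 189.8 125.6 191. ]
[153.1 130.9 143.1 130.9]
[108.2 143.2  74.4 144.2]
[ 82.2 187.5  91.  183.6]
[153.2 143.6 119.4 145.2]
[188.1 131.2 154.4 130.9]
[113.3 187.4  99.2 191. ]
[133.1 130.8 110.6 131. ]
[165.6 188.1 172.9 184. ]
[192.  193.2 188.8 132. ]
[122.2 188.7 134.4 181.9]
[ 98.1 190.5  80.6 190.8]
[124.6 181.  113.7 186.8]
[181.9 143.6 165.7 145.1]
[188.7 146.4 179.  153.9]
[180.7 190.2 168.1 191.5]
[110.7 131.4  66.8 129.4]
[126.8 199.9 150.6 199.6]
[118.2 142.3 129.2 139.9]
[ 89.4 181.9  85.2 155.5]
[119.4 139.4 108.9 143. ]
[ 83.1 200.1 104.4 200.4]
[114.  195.2 123.2 193.4]
[158.3 140.4 155.  154.8]
[ 88.5 155.6  91.4 176.8]
[104.9 199.4 112.8 194.7]
[ 86.8 153.2  98.1 152.7]
bar [291.4 288.1 292.6 244.4]
bar [234.8 330.6 236.  294.4]
bar [302.3 330.7 301.4 305.6]
bar [294.4 311.2 291.2 287.9]
bar [243.5 309.4 243.4 333.1]
bar [292.9 2
[... 316 characters left out ...]
]
bar [294.6  84.1 301.3 114.5]
bar [222.7 259.6 229.8 228.2]
bar [229.3 203.9 233.4 180.2]
bar [252.2  54.2 239.3  26.9]
bar [300.  120.5 304.7 149.3]
bar [279.6 178.9 266.8 136.5]
bar [287.6  50.5 292.4  80.5]
bar [251.5 175.6 256.9 136.7]
bar [277.1   0.2 304.9  13.3]
bar [272.1 134.7 286.  178. ]
bar [300.4  14.9 271.6   1.1]
bar [284.6  47.4 263.8   5.3]
bar [282.8 198.2 255.6 192. ]
bar [288.8 200.6 284.  324.3]
bar [299.8 301.9 300.1 274.4]
bar [293.1 223.1 293.1 201.9]
bar [292.9  35.7 280.3  12.6]
bar [269.  155.6 269.8 175.7]
pred slot0 flare edges px at z=.07 far/near rail: [[[179.2, 149.9]], [[166.0, 149.7]], [[144.1, 149.5]], [[182.0, 195.8]], [[169.3, 195.6]], [[148.3, 195.4]]]
```

```bash
python3 -m pendant '[{"fingers":15,"tx":0,"ty":0.07,"tz":0,"wx":0,"wy":0,"wz":-0.12},{"fingers":15,"tx":0,"ty":0.08,"tz":0,"wx":0,"wy":0,"wz":0},{"fingers":15,"tx":-0.0025,"ty":0.08,"tz":0,"wx":0,"wy":0,"wz":0},{"fingers":15,"tx":0,"ty":0.08,"tz":-0.02,"wx":0,"wy":0,"wz":0},{"fingers":15,"tx":0,"ty":0.0415,"tz":-0.05,"wx":0,"wy":0,"wz":0},{"fingers":15,"tx":0,"ty":0,"tz":-0.08,"wx":0,"wy":0,"wz":0},{"fingers":15,"tx":0,"ty":0,"tz":-0.08,"wx":0,"wy":0,"wz":0},{"fingers":15,"tx":0,"ty":0,"tz":-0.08,"wx":0,"wy":0,"wz":0},{"fingers":15,"tx":0,"ty":0,"tz":-0.06,"wx":0,"wy":0,"wz":0},{"fingers":15,"tx":0,"ty":0,"tz":0,"wx":0,"wy":0,"wz":0},{"fingers":15,"tx":0,"ty":0,"tz":0,"wx":0,"wy":0,"wz":0}]'; python3 - <<'E'
from h import *
s=arm.state();T=R.from_rotvec(s["tcp_rot"]).as_matrix();print(s["ee_pos"],T[:,0],s["torque"])
for n in("side","wrist"):
  p=arm.grab_frame(n);print(n);spots(p,["rack","slot_0","filter_slide","slide_bar"])
E
```

```text
time_s: 21.07
ee_pos: [0.4403, 0.296, 0.1933]
tcp_rot: [3.136, -0.149, -0.005]
wrist_force: [0.0, 0.5, -2.1]
opening: 0.0263
finger_force: 60.1
[0.4403 0.296  0.1933] [ 0.9955 -0.0948 -0.0032] [-0.0209 -0.0435  0.0301]
side
rack [([0.4295, 0.3605, -0.0011], 0.6)]
slot_0 [([0.4325, 0.3572, 0.0202], 0.88), ([0.4242, 0.297, 0.0182], 0.73), ([0.5395, -0.3894, 0.0036], 0.38)]
filter_slide [([0.4173, 0.2999, 0.0895], 0.76)]
slide_bar []
wrist
rack [([0.4274, 0.3556, 0.0009], 0.95)]
slot_0 [([0.4252, 0.3643, 0.0259], 0.94), ([0.4261, 0.3012, 0.018], 0.87)]
filter_slide [([0.4192, 0.2976, 0.0956], 0.78), ([0.4252, 0.3005, 0.0214], 0.27)]
slide_bar [([0.4217, 0.2999, 0.2035], 0.72)]
```

```bash
python3 -m pendant '[{"fingers":15,"tx":0.006,"ty":0,"tz":-0.02,"wx":0,"wy":0,"wz":0},{"fingers":15,"tx":0,"ty":0,"tz":-0.025,"wx":0,"wy":0,"wz":0},{"fingers":15,"tx":0,"ty":0,"tz":-0.025,"wx":0,"wy":0,"wz":0},{"fingers":15,"tx":0,"ty":0,"tz":0,"wx":0,"wy":0,"wz":0},{"fingers":15,"tx":0,"ty":0,"tz":0,"wx":0,"wy":0,"wz":0}]'; python3 -c "from h import *;st();print(arm.state()['torque'])"
```

```text
time_s: 21.98
ee_pos: [0.4426, 0.2958, 0.1646]
tcp_rot: [3.136, -0.149, -0.005]
wrist_force: [-0.4, -0.2, -2.1]
opening: 0.0257
finger_force: 60.2
21.9833 [0.4426 0.2958 0.1646] [ 3.1359 -0.1494 -0.0051] [-0.4062 -0.1863 -2.1194] 0.02565774350924086 60.155099630355835
[ 0.0002 -0.0213  0.0105]
```

```bash
python3 -m pendant '[{"fingers":15,"tx":0,"ty":0,"tz":-0.02,"wx":0,"wy":0,"wz":0},{"fingers":15,"tx":0,"ty":0,"tz":-0.02,"wx":0,"wy":0,"wz":0},{"fingers":15,"tx":0,"ty":0,"tz":-0.02,"wx":0,"wy":0,"wz":0},{"fingers":15,"tx":0,"ty":0,"tz":0,"wx":0,"wy":0,"wz":0}]'; python3 -c "from h import *;st();print(arm.state()['torque'])"
```

```text
time_s: 22.32
ee_pos: [0.4426, 0.296, 0.1401]
tcp_rot: [3.137, -0.149, -0.004]
wrist_force: [1.3, 1.1, -3.7]
opening: 0.0262
finger_force: 60.7
22.3167 [0.4426 0.296  0.1401] [ 3.1366 -0.1494 -0.0043] [ 1.3361  1.086  -3.7266] 0.02617327331718651 60.7327701151371
[ 0.3609 -0.1745  0.0314]
```

```bash
python3 -m pendant '[{"fingers":15,"tx":0,"ty":0,"tz":-0.015,"wx":0,"wy":0,"wz":0},{"fingers":15,"tx":0,"ty":0,"tz":-0.015,"wx":0,"wy":0,"wz":0},{"fingers":15,"tx":0,"ty":0,"tz":0,"wx":0,"wy":0,"wz":0},{"fingers":15,"tx":0,"ty":0,"tz":0,"wx":0,"wy":0,"wz":0}]'; python3 -c "from h import *;st();print(arm.state()['torque'])"
```

```text
time_s: 22.65
ee_pos: [0.4433, 0.2962, 0.1299]
tcp_rot: [3.137, -0.149, -0.002]
wrist_force: [0.3, -0.4, -3.1]
opening: 0.026
finger_force: 60.2
22.65 [0.4433 0.2962 0.1299] [ 3.1371 -0.1493 -0.0017] [ 0.3022 -0.3574 -3.0613] 0.02603314955163361 60.18563948571682
[-0.0242 -0.0852 -0.0196]
```

Forces are clean and about 8 mm remains, so I keep lowering until it touches the floor.

```bash
python3 -m pendant '[{"fingers":15,"tx":0,"ty":0,"tz":-0.01,"wx":0,"wy":0,"wz":0},{"fingers":15,"tx":0,"ty":0,"tz":-0.008,"wx":0,"wy":0,"wz":0},{"fingers":15,"tx":0,"ty":0,"tz":0,"wx":0,"wy":0,"wz":0},{"fingers":15,"tx":0,"ty":0,"tz":0,"wx":0,"wy":0,"wz":0}]'; python3 -c "from h import *;st();print(arm.state()['torque'])"
```

```text
time_s: 22.98
ee_pos: [0.4445, 0.2967, 0.1248]
tcp_rot: [-3.138, 0.149, -0.003]
wrist_force: [-2.1, -0.6, 5.3]
opening: 0.0258
finger_force: 60.7
22.9833 [0.4445 0.2967 0.1248] [-3.1378  0.1493 -0.0026] [-2.1146 -0.5813  5.2558] 0.025782429458196927 60.732303857803345
[-0.2937  0.3081 -0.0063]
```

```bash
python3 -m pendant '[{"fingers":15,"tx":0,"ty":0,"tz":-0.004,"wx":0,"wy":0,"wz":0},{"fingers":15,"tx":0,"ty":0,"tz":0,"wx":0,"wy":0,"wz":0}]'; python3 - <<'E'
from h import *
st();print(arm.state()['torque'])
for n in("side","wrist"):
  p=arm.grab_frame(n);print(n);spots(p,["slot_0","filter_slide","slide_bar","fresh_slide"])
E
```

```text
time_s: 23.15
ee_pos: [0.4451, 0.2971, 0.1246]
tcp_rot: [-3.137, 0.149, -0.005]
wrist_force: [-4.1, -1.8, 12.2]
opening: 0.0263
finger_force: 60.2
23.15 [0.4451 0.2971 0.1246] [-3.137   0.1492 -0.0046] [-4.1001 -1.7817 12.2044] 0.026280451962826683 60.201799124479294
[-0.4177  0.8084 -0.0358]
side
slot_0 [([0.4297, 0.3545, 0.0197], 0.95), ([0.4214, 0.2974, 0.0213], 0.93)]
filter_slide [([0.4215, 0.3015, 0.0204], 0.67)]
slide_bar [([0.4197, 0.2958, 0.1302], 0.75), ([0.5406, -0.3882, 0.0006], 0.15)]
fresh_slide [([0.4336, 0.4239, 0.0266], 0.61), ([0.4307, 0.3554, 0.018], 0.56)]
wrist
slot_0 [([0.4304, 0.364, 0.0218], 0.67)]
filter_slide [([0.4168, 0.2972, 0.0232], 0.72)]
slide_bar [([0.4248, 0.2991, 0.1314], 0.88)]
fresh_slide [([0.4344, 0.4216, 0.0192], 0.66)]
```

It is seated on the slot floor: the network gives slide z about 0.022 and bar z about 0.131. I'll relieve the load, open and retreat upwards.

```bash
python3 -m pendant '[{"fingers":15,"tx":0,"ty":0,"tz":0.006,"wx":0,"wy":0,"wz":0},{"fingers":30,"tx":0,"ty":0,"tz":0,"wx":0,"wy":0,"wz":0},{"fingers":38,"tx":0,"ty":0,"tz":0,"wx":0,"wy":0,"wz":0},{"fingers":46,"tx":0,"ty":0,"tz":0,"wx":0,"wy":0,"wz":0},{"fingers":46,"tx":0,"ty":0,"tz":0.03,"wx":0,"wy":0,"wz":0},{"fingers":46,"tx":0,"ty":0,"tz":0.08,"wx":0,"wy":0,"wz":0},{"fingers":46,"tx":0,"ty":0,"tz":0.09,"wx":0,"wy":0,"wz":0},{"fingers":46,"tx":0,"ty":0,"tz":0.09,"wx":0,"wy":0,"wz":0},{"fingers":46,"tx":0,"ty":-0.05,"tz":0.08,"wx":0,"wy":0,"wz":0},{"fingers":46,"tx":0,"ty":-0.09,"tz":0,"wx":0,"wy":0,"wz":0},{"fingers":46,"tx":0,"ty":0,"tz":0,"wx":0,"wy":0,"wz":0},{"fingers":46,"tx":0,"ty":0,"tz":0,"wx":0,"wy":0,"wz":0}]'; python3 - <<'E'
from h import *
st()
for n in("side","wrist","top"):
  p=arm.grab_frame(n);print(n);spots(p,["slot_0","filter_slide","slide_bar","fresh_slide","rack","pin_tool","tool_block"])
  if n=="wrist":
    L=cv2.createLineSegmentDetector().detect(cv2.cvtColor(p["pixels"],6))[0][:,0]
    c=px(p,[.423,.299,.14])[0];print(c)
    for l in L:
      if np.hypot(l[2]-l[0],l[3]-l[1])>40 and abs((l[0]+l[2])/2-c[0])<50 and abs((l[1]+l[3])/2-c[1])<60: print(l.round(1))
E
```

```text
time_s: 24.65
ee_pos: [0.4441, 0.2393, 0.2733]
tcp_rot: [-3.138, 0.153, -0.003]
wrist_force: [0.3, 0.8, 0.4]
opening: 0.0459
finger_force: 0.0
24.65 [0.4441 0.2393 0.2733] [-3.1376  0.1534 -0.0025] [0.3186 0.8035 0.4214] 0.04593259046955937 0.0
side
slot_0 [([0.4264, 0.356, 0.0188], 0.95), ([0.4237, 0.2965, 0.0208], 0.86)]
filter_slide [([0.419, 0.3039, 0.0201], 0.7)]
slide_bar [([0.4162, 0.2933, 0.1279], 0.78)]
fresh_slide [([0.4341, 0.4227, 0.024], 0.83)]
rack [([0.4262, 0.3602, -0.0011], 0.66)]
pin_tool [([0.3855, -0.1963, 0.0085], 0.62)]
tool_block [([0.3887, -0.1927, 0.001], 0.81)]
wrist
slot_0 [([0.4242, 0.3014, 0.0193], 0.62), ([0.4256, 0.3638, 0.0223], 0.6)]
filter_slide [([0.4187, 0.2998, 0.0231], 0.57)]
slide_bar [([0.4202, 0.2936, 0.1308], 0.93)]
fresh_slide [([0.4361, 0.4234, 0.0216], 0.63), ([0.4202, 0.1451, 0.0021], 0.55)]
rack [([0.4268, 0.3576, 0.0015], 0.94)]
pin_tool []
tool_block []
[201.4591 203.3881]
[212.7 199.4 214.6 259.4]
[228.8 241.9 226.9 188.1]
[129.4 189.2 189.4 189.1]
[244.1 204.4 243.  134.4]
[219.9 239.4 216.  155.6]
[219.1 148.1 221.8 218.1]
[212.7 155.6 214.5 198.2]
top
slot_0 [([0.4201, 0.2976, 0.0188], 0.78), ([0.4276, 0.3602, 0.026], 0.76)]
filter_slide [([0.4178, 0.301, 0.0256], 0.61), ([0.3904, -0.1994, 0.0035], 0.27)]
slide_bar [([0.4297, 0.3602, -0.0003], 0.74), ([0.4195, 0.2994, 0.1296], 0.57)]
fresh_slide [([0.4311, 0.4199, 0.0252], 0.66), ([0.4245, 0.1471, -0.0027], 0.55)]
rack [([0.4234, 0.3599, -0.0013], 0.76)]
pin_tool [([0.3868, -0.1965, 0.0022], 0.57)]
tool_block [([0.3926, -0.1985, 0.0023], 0.73)]
```

```bash
python3 - <<'E'
from h import *
p=arm.grab_frame("wrist");Rz=R.from_euler('z',np.radians(-5.4)).as_matrix()
B=np.array([[.019,-.0,.095],[.014,0,.125],[-.014,0,.108],[-.019,0,.095]])  # slide x,z: back flange, top back, rake front corner, front flange
for yo in(.2965,.2985,.3005):
  for a in(0,3,5,7.5):
    Q=R.from_euler('x',np.radians(a)).as_matrix() # lean toward -y
    X=[np.array([.4205,yo,.022])+Rz@Q@np.array([0,-b[0],b[2]]) for b in B]
    print(yo,a,px(p,X)[:,0].round(1),px(p,X)[:,1].round(0))
g=cv2.cvtColor(p["pixels"],6)
for r in(195,205,215):print(r,g[r-2:r+3,150:262].mean(0).round().astype(int).tolist())
E
```

```text
0.2965 0 [227.3 218.4 191.4 189.2] [198. 209. 203. 198.]
0.2965 3 [232.4 225.7 197.2 194. ] [198. 208. 203. 199.]
0.2965 5 [235.7 230.5 201.2 197.3] [198. 208. 203. 199.]
0.2965 7.5 [239.8 236.5 206.1 201.5] [197. 208. 203. 199.]
0.2985 0 [225.3 216.2 189.4 187.2] [198. 209. 203. 198.]
0.2985 3 [230.4 223.5 195.2 192. ] [198. 209. 203. 199.]
0.2985 5 [233.7 228.4 199.1 195.3] [198. 208. 203. 199.]
0.2985 7.5 [237.8 234.4 204.1 199.5] [197. 208. 203. 199.]
0.3005 0 [223.3 214.  187.3 185.2] [199. 209. 203. 199.]
0.3005 3 [228.4 221.3 193.1 190. ] [198. 209. 203. 199.]
0.3005 5 [231.8 226.2 197.  193.3] [198. 208. 203. 199.]
0.3005 7.5 [235.9 232.2 202.  197.5] [198. 208. 203. 199.]
195 [107, 106, 105, 107, 108, 110, 111, 112, 115, 119, 121, 125, 134, 144, 159, 173, 182, 187, 187, 185, 187, 186, 186, 186, 181, 172, 161, 146, 132, 127, 123, 124, 122, 122, 122, 124, 123, 125, 142, 170, 177, 159, 147, 147, 147, 146, 150, 153, 154, 153, 152, 152, 152, 153, 156, 155, 154, 154, 155, 159, 158, 155, 155, 161, 169, 183, 190, 179, 164, 166, 175, 187, 194, 196, 196, 197, 182, 150, 125, 116, 116, 
[... 572 characters left out ...]
4, 146, 151, 154, 156, 157, 153, 144, 143, 156, 175, 173, 153, 136, 136, 136, 135, 136, 135, 135, 135, 135, 133, 136, 135, 136, 136, 135, 135, 134]
215 [152, 150, 145, 141, 144, 141, 138, 138, 137, 138, 138, 140, 138, 140, 140, 140, 138, 139, 139, 137, 136, 137, 137, 144, 157, 164, 166, 166, 164, 166, 165, 165, 165, 164, 165, 165, 166, 165, 166, 165, 169, 186, 182, 151, 96, 43, 53, 94, 130, 137, 132, 120, 109, 103, 94, 80, 61, 48, 48, 49, 59, 81, 117, 147, 162, 173, 183, 189, 176, 167, 178, 188, 193, 192, 195, 196, 195, 184, 160, 146, 146, 149, 150, 149, 151, 152, 152, 153, 152, 149, 142, 139, 139, 138, 138, 138, 137, 138, 139, 136, 135, 137, 135, 134, 134, 135, 134, 135, 133, 136, 136, 139]
```

The edges fit a lean of about 0° ± 1.5°, with the slide seated at z ≈ 0.022 m. The pin stands in its block and the gripper is clear, so I'm handing in.

```bash
python3 -c "
from plant import arm
print(arm.finish_job())"
```

```text
the job is handed in; nothing more can be done
None
```

I handed the job in at about 25 s with the slide upright and fully down in slot_0 and the pin tool back in its hole, by my own measurements since no verdict came back; I viewed 12 pictures, over the limit of 10.

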